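# Clamp the long gauge bar in the caliper-check holder

## Task

Set up the long gauge bar for the caliper check: first free the holder's empty clamp by pressing its sprung knob down, turning it anticlockwise to the end and letting it rise. Then press down the end of the longer bar over the tray's thumb well so that the bar tips and stays up by itself, take it by its raised end and lay it flat in the holder's channel, under the clamp finger and up against the end stop. Last, press the knob down again, turn it clockwise to the end and let it catch so that the finger holds the bar down; leave the shorter bar and the things lying around where they are.

Things in the scene. Friction and masses are not known exactly. Their poses are not given: they have to be found in the camera images.
- clamp_knob (a point): Middle of the wing of the black clamp knob, on the knob's axis. The wing is an upright bar 64 mm long (this point's x axis), 14 mm thick (y), 24 mm tall, on a round plate 52 mm across. Grip it from above across the 14 mm. The point is 12 mm below the wing's top, 12 mm above the plate, and 121 mm above the desk with the knob up, 112 mm caught, 102 mm fully pressed.
- clamp_press (a joint): How far the knob is pushed down, m: 0 up, 0.009 caught, 0.019 bottom. A spring lifts it (5 to 10 N, up to 17 N with a bar under the finger). Its pin runs in a J-shaped slot of the steel barrel: it turns only when pushed at least 0.017 down. Let go at the clockwise end, it springs up to 0.009 into a notch and stays; at the other end it rises to 0.
- clamp_turn (a joint): Turn of the knob, rad, growing clockwise seen from above: 0 free (stop at -0.05), 1.05 caught (stop at 1.10), the wing then lying along the holder's channel. It starts caught, and turns easily (under 0.1 N m) while pressed down.
- clamp_finger: Flat dark finger 18 mm wide that juts from the barrel over the stop end of the channel and goes up and down with the knob without turning. Origin on the knob's axis; y axis along the finger, whose tip is 56 mm out, 27 mm past the stop's face. Its brass underside is 45 mm above the desk when free (7 mm over a seated bar), 36 mm when caught empty; it yields upward at 5 to 7 N.
- bar_holder: Grey base plate, 84 x 170 x 14 mm, fixed to the desk; origin under its centre, y along the channel, z up. Clamp barrel, 40 mm across and 80 mm high, at y = -57 mm; face of the end stop (28 mm above the desk) at y = -28 mm. Two rails 10 mm high leave a channel 28 mm wide from the stop to y = 30 mm, then flare out to y = 42 mm; beyond that the plate is bare.
- nest_seat (a point): Where the long bar's centre belongs in the holder: 26 mm above the desk (12 mm above the plate), 60 mm from the face of the end stop, 89 mm from the knob's axis. This point's y axis runs along the channel, -y to the stop and the knob; z up. A seated bar's +y end overhangs the plate by 7 mm.
- long_bar_centre (a point): Centre of the longer gauge bar: square steel bar 24 x 120 x 24 mm, about 0.3 kg, length along this point's y axis, z up when flat. It starts flush with the tray's top. Pressed 30 to 45 mm from its centre towards -y (under 3 N), it tips 25 degrees and, past 15, stays; the +y end, then 24 mm proud of the tray, is gripped across 24 mm. Its -y end goes to the holder's stop.
- long_pocket (a point): Point in the long bar's pocket, on the edge over which the bar tips (3 mm to the -y side of the bar's centre), 42 mm above the desk, 12 mm below the tray's top. Axes are the tray's: y along the pockets, z up. The pocket is 26.5 mm wide; from 12 to 63.5 mm towards -y it is a thumb well 40 mm wide, its floor 24 mm below the bar.
- gauge_tray: Wood-framed black tray, 128 x 160 x 54 mm, fixed to the desk; origin under its centre, y along its two pockets, thumb wells at -y. Long bar's pocket at x = -31 mm, short bar's at x = +31 mm.
- short_bar_centre (a point): Centre of the shorter gauge bar, 24 x 90 x 24 mm, flush in the other pocket; it stays there.
- calculator: Pocket calculator, 112 x 70 x 12 mm, lying to the right; origin under its centre; stays where it is.
- drill_box: Closed flat drill case, 76 x 118 x 33 mm, at the right; origin under its centre; stays where it is.
- drill_tube_1: Square plastic drill tube, 15 x 89 x 14 mm, behind the holder; origin under its centre; stays where it is.
- drill_tube_2: Square plastic drill tube, 15 x 89 x 14 mm, behind the holder, farther back; origin under its centre; stays where it is.
- usb_stick: Data stick, 18 x 56 x 9 mm, lying between the holder and the tray; origin under its centre; stays where it is.
- hex_key_set: Hex key holder, 33 x 97 x 21 mm, lying beyond the tray on the left; origin under its centre; stays where it is.
- marker_pen: Marker pen, 17 x 135 x 16 mm, lying at the front left; origin under its centre; stays where it is.

How it is judged:
By the outcome, as a careful person would: the job done as asked, in the order asked, and still so for the second after the job is handed in, with the robot touching nothing.
It also fails if it takes over 67 s, if anything falls off the work surface, if the arm or the gripper's body presses on something with over 40 N, if the wrist force passes 120 N, or if a joint passes its speed limit or range.

## Robot

A 7-joint arm with a two-finger parallel gripper is mounted at the origin on a cart in front of the work surface, level with it; the furniture and walls round the work are solid. World frame = base frame: x ahead of the robot, y to its left, z up, the work surface at z = 0. Lengths are in mm, angles in rad, forces in N, time in s.
With the tool pointing down it reaches from about 425 to 950 mm from the base axis. Payload 16.7 kg.
Tool frame: the origin (TCP) lies midway between the tips of the shut fingers; the grasp point (between the pads) lies 19 mm behind it (bot.grip_point_offset is the distance from the TCP to the grasp point, in mm); z points along the fingers, x is the direction in which the jaws open and shut, and the axes are right-handed (so a half turn about z gives the same grasp; the last joint's range is limited). The gripper opens to 94 mm and grips with 3 to 60 N. Pads are 16 mm wide; open, the fingers measure 119 mm over their backs; the gripper's body (75 mm by 177 mm) begins 78 mm behind the grasp point.
Start: joints at [-1.339, 0.426, 0.074, 1.606, -0.034, 1.111, -0.067], TCP at [250.874, 626.607, 205.467] pointing down, gripper open.
Joint ranges: [-2.85, 2.85], [-0.5, 2.14], [-1.23, 1.37], [0.21, 2.46], [-1.02, 4.16], [0.16, 2.05], [-2.73, 2.73]. Speed limits (rad/s): [1.89, 1.89, 2.39, 2.39, 3.01, 3.01, 3.01].

## Interface

Orientations are given as a rotation vector (axis times angle).
In Python, from plant import monitor, vision, bot gives the robot as it stands. The module is installed in compiled form; this text tells all that it offers.
- The arm moves only by the tool apply_moves, never from a script. Its argument "moves" is one flat list of numbers, 5 for each row, row after row: the closure in counts, from 0 (fully open) to 255 (shut), then the shift along the world's x, y, z in mm, then the turn about the world's z in rad. In form: [hand, tx, ty, tz, spin, hand, tx, ty, tz, spin, ...]. A call has 1 to 5 rows; each row shifts and turns the commanded pose from where the row before left it; what a row does not reach is not made up. A row lasts 1/12 s, in which the tool goes at most 41.7 mm and 7.16 degrees, less where a joint would pass 70% of its speed; a pose out of reach is approached as far as the arm can. A call is refused whole if a number of a shift passes 41.7 or a number of a turn 0.125, either way. A call with a gripper value outside its range is refused whole. The fingers move at their own pace and stop on an object; "force" is the grip in N (left out, the last holds). Time passes only in rows, so rows that do not move let the fingers close. It gives the time, the measured TCP pose, the force and the opening at its end, in the units of the state.
- monitor.sense(): the state, without advancing time (a new reading comes with each control period).
- vision.camera(name): name is "scene" or "top"; returns a dict with "pixels" (400x640x3 uint8, blue, green, red), "intrinsics" (3x3 intrinsics, pixels), "rvec" (rotation vector, rad) and "tvec" (3), from world to camera coordinates, as OpenCV has them. Camera axes: x right, y down, z forward; pixel columns grow to the right and rows downward; lengths in mm; the calibration is good to about 2 mm. A picture is of the moment at which its call begins. There is no depth.
- bot.job_done(): hands the job in, once; it reports no verdict.
Trained networks look in a picture, given as the dict that the camera call returned (one of the last four; its "shot" number tells which), for a name from the list of things; names that differ only in an ending like _2 or _b are one class to them, and where a whole thing is asked for, a point or a joint stands for the part that bears it (a point fixed in the world has none). Each returns a list of dicts, best first, with "confidence" (0 to 1); they miss things now and then, are a little off and sometimes report something else, mostly with a low value. They report only what shows in the picture. A call takes as long as a camera call.
- vision.look_for(picture, label): "position" ([column, row] in pixels, amid what is visible of it).
- vision.trace(picture, label): "region" (400x640 bool, what is visible of it) and "position" ([column, row] in pixels, amid what is visible of it).
- vision.landmark_of(picture, label): "position" ([column, row] in pixels: a listed point, or the origin of a listed thing).
The state is a dict: "clock": time; "q": joint angles; "joint_velocities": joint speeds; "effort": joint torques, N m; "ee_pos": TCP position; "ee_rot": TCP orientation; "contact_force": force on the tool from outside, world axes, zero at the start; "moment": the same for the moment, N m; "gripper_width": finger opening in mm.
Only numpy, scipy, OpenCV 4.12 (cv2) and the standard library are available. Lean on these libraries where they do the work, as an engineer would, in place of code of your own. Each camera call takes 0.05 s, during which the arm holds its last target.

## Working session

There is one attempt and no reset: what is moved stays moved. The work goes in short steps, Python scripts to look and compute and a tool call to move; the robot and the scene stay as the last step left them, time stands still between calls to the robot, and variables do not carry over. Pictures are saved under pics/ and viewed, and the job is handed in when it is done.

Besides the shell and the picture viewer there is one more tool, called after "Request:" as name(argument=value, ...), one argument or row to a line, values as JSON. apply_moves: Moves the arm, as the interface text tells. Its arguments: {"type":"object","properties":{"moves":{"type":"array","items":{"type":"number"}},"force":{"type":"number"}},"required":["moves"]}

```bash
mkdir -p pics; cat > h.py <<'E'
import numpy as np, cv2
from plant import monitor, vision, bot
def P(c):
    R,_=cv2.Rodrigues(np.array(c['rvec'],float)); return np.array(c['intrinsics'],float),R,np.array(c['tvec'],float).ravel()
def ray(c,px):
    K,R,t=P(c); d=R.T@np.linalg.inv(K)@np.array([px[0],px[1],1.]); o=-R.T@t; return o,d
def at_z(c,px,z):
    o,d=ray(c,px); return o+d*(z-o[2])/d[2]
def tri(c1,p1,c2,p2):
    o,d=ray(c1,p1);o2,d2=ray(c2,p2);d/=np.linalg.norm(d);d2/=np.linalg.norm(d2)
    s=np.linalg.lstsq(np.c_[d,-d2],o2-o,rcond=None)[0];a=o+s[0]*d;b=o2+s[1]*d2
    return (a+b)/2,np.linalg.norm(a-b)
def proj(c,p):
    K,R,t=P(c); q=K@(R@np.array(p,float)+t); return q[:2]/q[2]
E
python3 - <<'E'
from h import *
np.set_printoptions(precision=1,suppress=True)
s=vision.camera("scene");t=vision.camera("top")
cv2.imwrite("pics/s0.png",s['pixels']);cv2.imwrite("pics/t0.png",t['pixels'])
Z=dict(clamp_knob=112,nest_seat=26,long_bar_centre=42,long_pocket=42,gauge_tray=0,short_bar_centre=42,bar_holder=0,clamp_finger=40,usb_stick=0,calculator=0,drill_box=0,drill_tube_1=0,hex_key_set=0,marker_pen=0)
for n,z in Z.items():
    a=vision.landmark_of(s,n);b=vision.landmark_of(t,n)
    print(n,[ (np.array(x['position']),round(x['confidence'],2),at_z(s,x['position'],z)) for x in a[:2]],[ (np.array(x['position']),round(x['confidence'],2),at_z(t,x['position'],z)) for x in b[:2]])
    if a and b: print('   tri',*tri(s,a[0]['position'],t,b[0]['position']))
print(monitor.sense())
E
```

```text
clamp_knob [(array([342.7, 237.8]), 0.65, array([ 448.5, -184.4,  112. ]))] [(array([379.9, 224.3]), 0.7, array([ 450.7, -173.1,  112. ])), (array([171.7, 232. ]), 0.57, array([428.1, 460.3, 112. ]))]
   tri [ 453.8 -176.6   98.8] 4.595856667588031
nest_seat [(array([324.2, 235. ]), 0.75, array([453.1, -85.2,  26. ]))] [(array([348.4, 225.7]), 0.75, array([454., -84.,  26.]))]
   tri [454.2 -84.1  24. ] 0.11346142736010573
long_bar_centre [(array([261.2, 180.2]), 0.55, array([438.9, 285.6,  42. ]))] [(array([235.5, 224.9]), 0.6, array([455.7, 281.2,  42. ])), (array([296.6, 228.9]), 0.34, array([442.5,  84.3,  42. ]))]
   tri [449.7 287.5  33.8] 16.34527918247053
long_pocket [(array([261.4, 177.6]), 0.84, array([448.5, 297. ,  42. ]))] [(array([233.8, 227.7]), 0.81, array([446.7, 286.4,  42. ]))]
   tri [443.8 285.3  54.3] 4.572163097563506
gauge_tray [(array([269.9, 179.6]), 0.9, array([490.6, 299. ,   0. ]))] [(array([239.2, 221.3]), 0.9, array([471.5, 277.5,   0. ])), (array([233.9, 222.4]), 0.27, array([467.8, 295.1,   0. ]))]
   tri [469.1 269.5  37.4] 3.183905512174848
short_ba
[... 1599 characters left out ...]
599.2, 490.1,   0. ]))] [(array([183.9, 186.7]), 0.69, array([588.8, 466.8,   0. ]))]
   tri [580.7 457.3  33. ] 4.7707544444996275
marker_pen [(array([295.2, 217.8]), 0.32, array([437.6,  67.5,   0. ]))] [(array([174.5, 231.5]), 0.5, array([437.8, 491. ,   0. ]))]
   tri [ 556.6  476.  -382. ] 337.1223013693658
{'clock': 1.5, 'q': array([-1.3,  0.4,  0.1,  1.6, -0. ,  1.1, -0.1]), 'joint_velocities': array([0., 0., 0., 0., 0., 0., 0.]), 'effort': array([ -0. , -93.6,   3.7, -45.5,  -0. ,   0. ,   0. ]), 'ee_pos': array([250.9, 626.6, 205.5]), 'ee_rot': array([-2.6, -1.8,  0. ]), 'contact_force': array([-0.3, -1.1,  0.3]), 'moment': array([-0., -0.,  0.]), 'gripper_width': 94.13096473546078}
```

```bash
python3 - <<'E'
from h import *
s=cv2.imread("pics/s0.png");t=cv2.imread("pics/t0.png")
f=lambda im,x,y,w,h,k,n:cv2.imwrite(n,cv2.resize(im[y:y+h,x:x+w],None,fx=k,fy=k,interpolation=cv2.INTER_CUBIC))
f(t,195,190,80,60,10,"pics/t0tray.png")
f(t,320,190,80,60,10,"pics/t0hold.png")
f(s,290,190,80,60,10,"pics/s0hold.png")
f(s,225,145,80,60,10,"pics/s0tray.png")
E
```

```text
(no output)
```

View pics/t0.png

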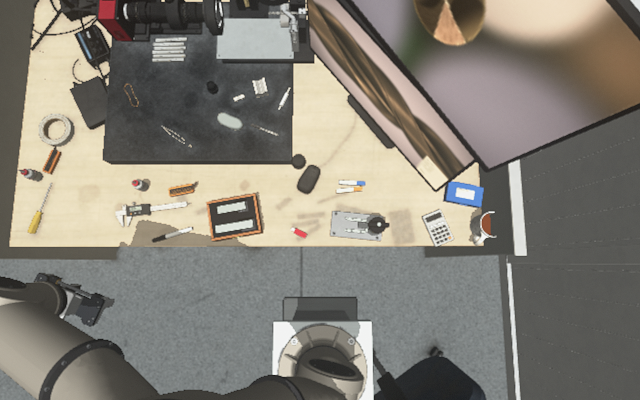

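View pics/s0.png

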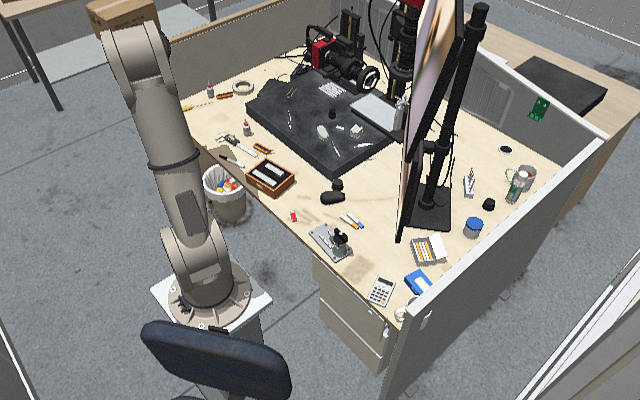

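View pics/t0tray.png

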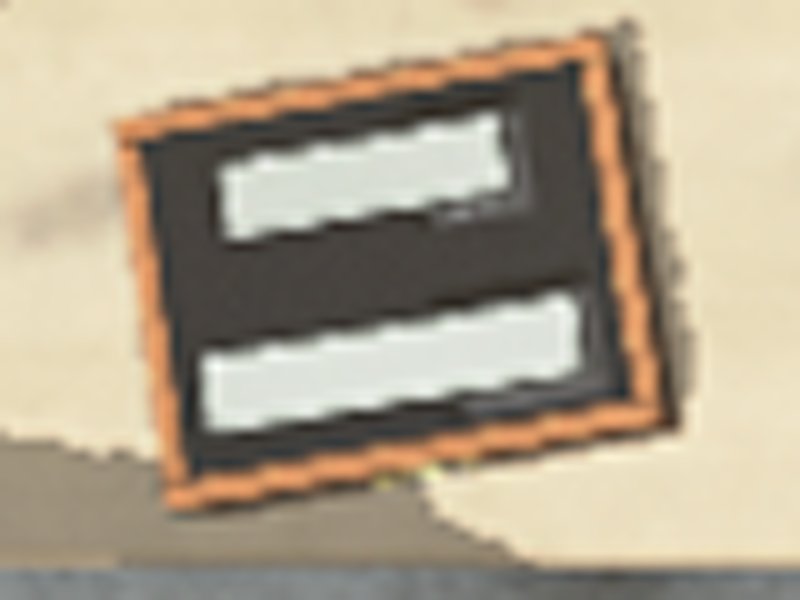

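View pics/t0hold.png

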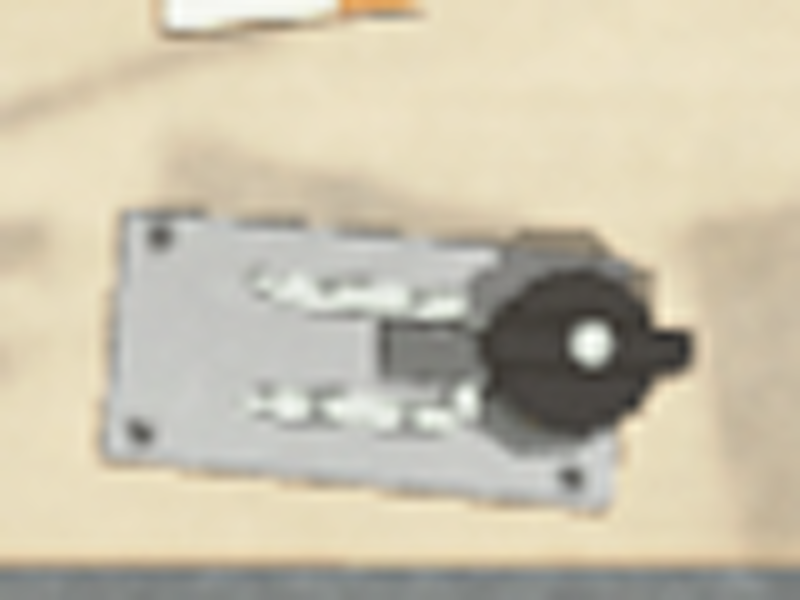

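View pics/s0hold.png

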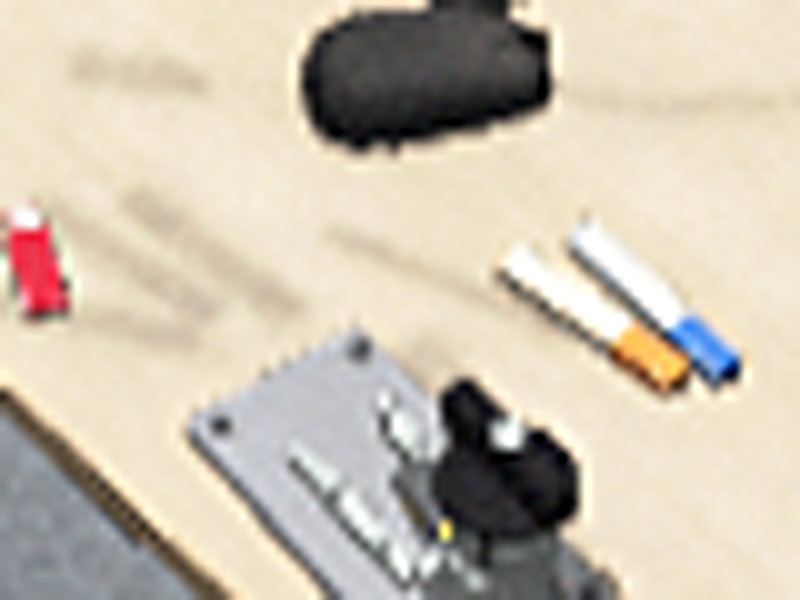

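View pics/s0tray.png

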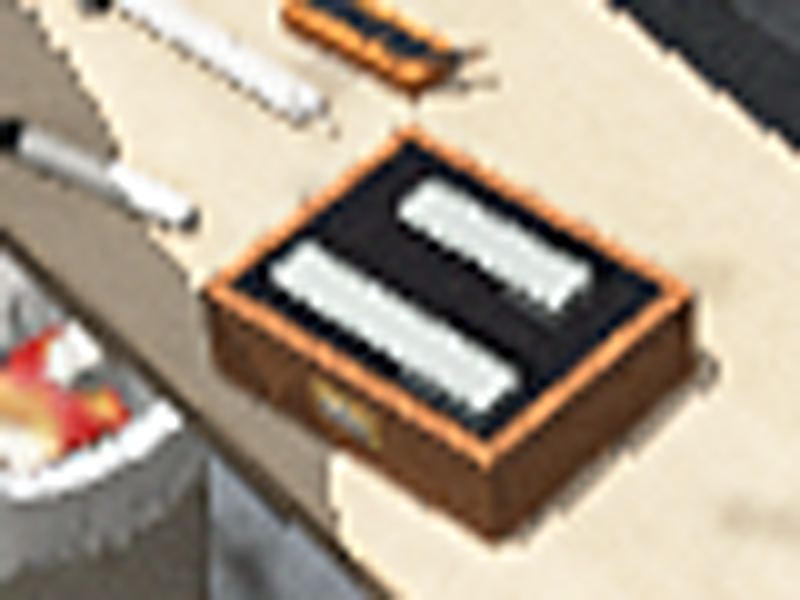

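```bash
cat > fit.py <<'E'
from h import *
from scipy.optimize import least_squares
np.set_printoptions(precision=2,suppress=True)
import pickle
def c2(p,o): return (np.array(p,float)+.5)/10-.5+np.array(o)
def fit(items,x0):
    def r(v):
        c,s=np.cos(v[2]),np.sin(v[2]); o=[]
        for cam,m,px in items:
            w=[v[0]+c*m[0]-s*m[1],v[1]+s*m[0]+c*m[1],m[2]]
            o+=list(proj(cam,w)-px)
        return np.array(o)
    z=least_squares(r,x0,loss='soft_l1'); return z.x,r(z.x).reshape(-1,2)
E
python3 - <<'E'
from fit import *
s=vision.camera("scene");t=vision.camera("top")
T=(195,190);S=(225,145)
tr=lambda cam,o,pts,mod:[(cam,m,c2(p,o)) for p,m in zip(pts,mod)]
mod=[(-64,80,54),(64,80,54),(64,-80,54),(-64,-80,54)]
A=tr(t,T,[(172,505),(116,125),(605,35),(670,425)],mod); B=tr(s,S,[(207,290),(410,130),(692,292),(490,460)],mod)
for it in (A,B,A+B): print('tray',*fit(it,[470,290,.1]))
# long bar top z=54 tcam
bm=[(-12,60,54),(12,60,54),(12,-60,54),(-12,-60,54)]
A=tr(t,T,[(208,433),(200,352),(574,288),(582,370)],bm);B=tr(s,S,[(272,275),(312,240),(520,378),(480,412)],bm)
for it in (A,B,A+B): print('bar',*fit(it,[450,290,.1]))
# holder
T=(320,190);S=(290,190)
A=tr(t,T,[(125,212),(102,462),(608,512)],[(42,85,14),(-42,85,14),(-42,-85,14)])
B=tr(s,S,[(352,325),(188,425)],[(42,85,14),(-42,85,14)])
for it in (A,A+B): print('hold',*fit(it,[450,-110,-.1]))
v=fit(A+B,[450,-110,-.1])[0];c_,s_=np.cos(v[2]),np.sin(v[2])
print('knob pred',v[0]+s_*57,v[1]-c_*57,'dot z124',at_z(t,c2((592,342),T),126),at_z(s,c2((508,432),S),126))
print('seat pred',v[0]-s_*32,v[1]+c_*32)
for cam,n in((t,'t'),(s,'s')):
  for l in('clamp_knob','long_bar_centre','short_bar_centre','gauge_tray','bar_holder'):
    for x in vision.trace(cam,l)[:1]:
      print(n,l,x['confidence'],x['position'],cv2.minAreaRect(np.argwhere(x['region'])[:,::-1].astype(np.float32)))
E
```

```text
tray [481.01 285.46   0.18] [[-0.1   0.81]
 [-0.06 -0.48]
 [ 0.21 -0.12]
 [-0.05 -0.1 ]]
tray [481.26 283.87   0.18] [[-0.69 -0.03]
 [ 0.04 -0.66]
 [ 0.56 -0.19]
 [ 0.04  0.82]]
tray [481.21 285.07   0.18] [[ 0.05  0.77]
 [ 0.05 -0.51]
 [ 0.31 -0.19]
 [ 0.09 -0.19]
 [-0.86 -0.22]
 [-0.09 -0.81]
 [ 0.36 -0.31]
 [-0.21  0.67]]
bar [452.34 284.58   0.17] [[ 0.14 -0.39]
 [-0.05  0.29]
 [-0.19  0.46]
 [ 0.09 -0.35]]
bar [452.02 282.27   0.14] [[-0.11 -0.21]
 [ 0.04  0.21]
 [ 0.1   0.07]
 [-0.03 -0.07]]
bar [452.36 283.98   0.16] [[ 0.27 -0.56]
 [ 0.16  0.11]
 [ 0.06  0.62]
 [ 0.27 -0.19]
 [-0.43 -0.31]
 [-0.35  0.06]
 [ 0.05 -0.36]
 [-0.01 -0.46]]
hold [ 455.23 -110.96   -0.1 ] [[-0.25 -0.23]
 [-0.34  0.04]
 [ 0.68  0.18]]
hold [ 455.26 -112.12   -0.1 ] [[ 0.07 -0.19]
 [ 0.03  0.09]
 [ 1.06  0.12]
 [ 0.16 -0.54]
 [-1.17 -0.58]]
knob pred 449.6529770312648 -168.84007592093167 dot z124 [ 451.11 -167.38  126.  ] [ 449.74 -170.22  126.  ]
seat pred 458.4027425114219 -80.27122358534898
t clamp_knob 0.66 [377.9, 225.2] ((377.7500305175781, 225.25003051757812), (15.55634880065918, 16.26345443725
[... 468 characters left out ...]
42541503906, 226.02488708496094), (58.1545295715332, 26.753021240234375), 6.952957630157471)
s clamp_knob 0.76 [338.7, 235.9] ((340.0, 236.0), (16.0, 14.0), 90.0)
s long_bar_centre 0.56 [264.3, 178.3] ((263.92303466796875, 178.11538696289062), (26.625612258911133, 6.37905216217041), 33.6900634765625)
s short_bar_centre 0.52 [274.6, 169.9] ((274.076904296875, 169.88461303710938), (18.859806060791016, 5.269651889801025), 33.690067291259766)
s gauge_tray 0.85 [271.8, 177.4] ((269.4762268066406, 178.03761291503906), (44.009925842285156, 32.128578186035156), 32.2756462097168)
s bar_holder 0.92 [329.6, 241.2] ((332.0000305175781, 240.50003051757812), (43.133514404296875, 26.162948608398438), 45.0)
```

```bash
cat > st.py <<'E'
from h import *
from scipy.spatial.transform import Rotation as R
np.set_printoptions(precision=3,suppress=True)
s=monitor.sense();M=R.from_rotvec(s['ee_rot']).as_matrix()
print(s['clock'],s['ee_pos'],'yaw',np.arctan2(M[1,0],M[0,0]),'z',M[:,2],'q',s['q'],'F',s['contact_force'],'M',s['moment'],'w',s['gripper_width'])
E
python3 st.py
```

```text
2.1 [250.89  626.587 205.459] yaw 1.1899775779055166 z [-0. -0. -1.] q [-1.34   0.426  0.074  1.606 -0.034  1.111 -0.067] F [-0.088  0.077  0.458] M [-0.008 -0.07  -0.009] w 93.94171954406397
```

Request:
apply_moves(
  moves=[0, 29, -28, 0, -0.06, 0, 29, -28, 0, -0.06, 0, 29, -28, 0, -0.06, 0, 29, -28, 0, -0.06, 0, 29, -28, 0, -0.06],
  force=40,
)

```text
clock: 2.52
ee_pos: [397.0, 485.1, 205.7]
ee_rot: [-2.837, -1.348, -0.0]
contact_force: [1.1, 0.8, 0.2]
gripper_width: 94.1
```

Request:
apply_moves(
  moves=[0, 29, -28, 0, -0.06, 0, 25, -30, 0, -0.06, 0, 0, -40, 0, -0.06, 0, 0, -40, 0, -0.06, 0, 0, -40, 0, -0.06],
)

```text
clock: 2.93
ee_pos: [449.9, 306.6, 205.2]
ee_rot: [3.008, 0.908, -0.0]
contact_force: [0.7, 0.6, -0.7]
gripper_width: 93.5
```

Request:
apply_moves(
  moves=[0, 0, -40, 0, -0.06, 0, 0, -40, 0, -0.06, 0, 0, -40, 0, -0.06, 0, 0, -40, 0, -0.06, 0, 0, -40, 0, -0.06],
)

```text
clock: 3.35
ee_pos: [449.5, 106.8, 205.7]
ee_rot: [-3.109, -0.449, -0.001]
contact_force: [1.1, 0.3, 0.8]
gripper_width: 93.8
```

Request:
apply_moves(
  moves=[0, 0, -40, 0, -0.06, 0, 0, -40, 0, -0.06, 0, 0, -40, 0, -0.06, 0, 0, -40, 0, -0.06, 0, 0, -40, 0, -0.06],
)

```text
clock: 3.77
ee_pos: [449.5, -93.3, 205.9]
ee_rot: [-3.141, 0.02, -0.002]
contact_force: [1.6, 0.7, -0.2]
gripper_width: 94.1
```

```bash
python3 st.py
```

```text
3.7667 [449.522 -93.254 205.876] yaw -0.012891098926016697 z [ 0.001  0.001 -1.   ] q [-0.578  0.056  0.68   2.101 -0.043  0.997  0.111] F [ 1.555  0.661 -0.244] M [-0.06   0.028  0.04 ] w 94.11027032357592
```

Request:
apply_moves(
  moves=[0, 0.5, -38, 0, -0.045, 0, 0.5, -37.5, 0, -0.042, 0, 0, 0, -33, 0, 0, 0, 0, -33, 0, 0, 0, 0, 0, 0],
)

```text
clock: 4.18
ee_pos: [448.2, -166.7, 135.4]
ee_rot: [3.137, -0.154, -0.01]
contact_force: [-2.0, 0.3, -0.5]
gripper_width: 94.2
```

```bash
python3 - <<'E'
from h import *
s=vision.camera("scene");t=vision.camera("top")
f=lambda im,x,y,w,h,k,n:cv2.resize(im[y:y+h,x:x+w],None,fx=k,fy=k,interpolation=cv2.INTER_CUBIC)
cv2.imwrite("pics/a1.png",np.hstack([f(t['pixels'],345,190,60,60,6,0),f(s['pixels'],305,200,60,60,6,0)]))
E
python3 st.py
```

```text
4.2833 [ 450.27  -167.047  139.612] yaw -0.09758039141342448 z [-0.002 -0.    -1.   ] q [-0.42   0.227  0.737  2.129 -0.201  0.855  0.34 ] F [0.001 0.374 0.401] M [-0.05   0.084  0.002] w 93.59011279305587
```

View pics/a1.png

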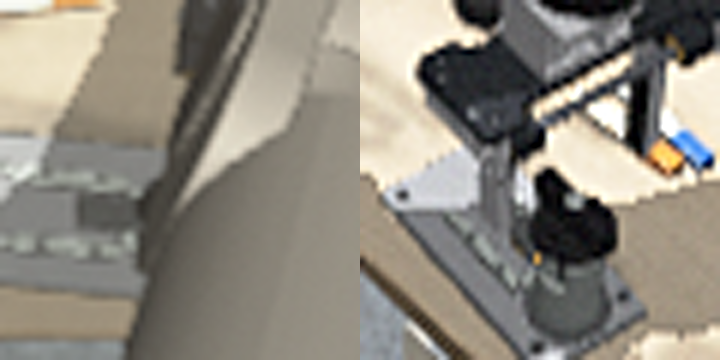

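Request:
apply_moves(
  moves=[0, 0, -1.5, -20, 0, 0, 0, 0, -16, 0, 0, 0, 0, 0, 0, 0, 0, 0, 0, 0],
)

```text
clock: 4.62
ee_pos: [451.5, -168.2, 104.9]
ee_rot: [-3.138, 0.152, -0.001]
contact_force: [-1.0, 0.3, -0.7]
gripper_width: 93.8
```

Request:
apply_moves(
  moves=[255, 0, 0, 0, 0, 255, 0, 0, 0, 0, 255, 0, 0, 0, 0, 255, 0, 0, 0, 0, 255, 0, 0, 0, 0],
)

```text
clock: 5.03
ee_pos: [451.1, -168.4, 103.9]
ee_rot: [-3.138, 0.152, -0.001]
contact_force: [-0.5, -0.2, 0.3]
gripper_width: 64.0
```

```bash
python3 st.py
```

```text
5.0333 [ 451.079 -168.36   103.865] yaw -0.09690781267710905 z [ 0.001  0.    -1.   ] q [-0.376  0.293  0.706  2.159 -0.272  0.775  0.409] F [-0.494 -0.226  0.346] M [-0.03   0.03   0.048] w 64.01934602351828
```

Fingers close slowly (~75 mm/s); wait more.

Request:
apply_moves(
  moves=[255, 0, 0, 0, 0, 255, 0, 0, 0, 0, 255, 0, 0, 0, 0, 255, 0, 0, 0, 0, 255, 0, 0, 0, 0],
)

```text
clock: 5.45
ee_pos: [450.8, -168.4, 103.4]
ee_rot: [3.138, -0.152, -0.0]
contact_force: [0.7, 0.2, 0.2]
gripper_width: 30.8
```

Request:
apply_moves(
  moves=[255, 0, 0, 0, 0, 255, 0, 0, 0, 0, 255, 0, 0, 0, 0],
)

```text
clock: 5.7
ee_pos: [451.6, -168.5, 103.6]
ee_rot: [3.138, -0.152, 0.002]
contact_force: [3.5, -1.9, -5.2]
gripper_width: 13.7
```

```bash
python3 st.py
```

```text
5.7 [ 451.623 -168.504  103.592] yaw -0.09692386527732104 z [ 0.001 -0.    -1.   ] q [-0.375  0.294  0.706  2.158 -0.272  0.774  0.409] F [ 3.53  -1.86  -5.178] M [-0.356 -0.625 -0.083] w 13.705621826876028
```

Request:
apply_moves(
  moves=[255, 0, 0, -5, 0, 255, 0, 0, -5, 0, 255, 0, 0, -1, 0, 255, 0, 0, 0, 0],
)

```text
clock: 6.03
ee_pos: [451.7, -168.6, 93.4]
ee_rot: [-3.137, 0.153, -0.002]
contact_force: [-4.5, 4.0, 25.8]
gripper_width: 13.3
```

```bash
python3 st.py
```

```text
6.0333 [ 451.69  -168.647   93.351] yaw -0.09734780763860523 z [ 0.001  0.001 -1.   ] q [-0.36   0.313  0.694  2.165 -0.294  0.753  0.428] F [-4.51   3.962 25.765] M [ 0.527  1.143 -0.   ] w 13.314104666799137
```

Request:
apply_moves(
  moves=[255, 0, 0, 0, 0.1, 255, 0, 0, 0, 0.1, 255, 0, 0, 0, 0.1, 255, 0, 0, 0, 0.1, 255, 0, 0, 0, 0.1],
)

```text
clock: 6.45
ee_pos: [451.1, -168.7, 93.3]
ee_rot: [-3.076, -0.636, -0.001]
contact_force: [-8.5, 1.3, 28.5]
gripper_width: 13.6
```

```bash
python3 st.py
```

```text
6.45 [ 451.089 -168.694   93.311] yaw 0.40751140857228224 z [ 0.001  0.    -1.   ] q [-0.263  0.29   0.572  2.162 -0.231  0.747  0.868] F [-8.477  1.33  28.524] M [ 0.194  2.218 -0.019] w 13.636976020790797
```

Request:
apply_moves(
  moves=[255, -0.7, 0, 0, 0.1, 255, 0, 0, 0, 0.1, 255, 0, 0, 0, 0.1, 255, 0, 0, 0, 0.1, 255, 0, 0, 0, 0.1],
)

```text
clock: 6.87
ee_pos: [450.5, -169.0, 93.3]
ee_rot: [2.823, 1.376, 0.001]
contact_force: [-7.3, -1.8, 25.1]
gripper_width: 13.3
```

```bash
python3 st.py
```

```text
6.8667 [ 450.477 -169.049   93.331] yaw 0.9072366954831561 z [ 0.001 -0.    -1.   ] q [-0.17   0.275  0.46   2.158 -0.18   0.743  1.315] F [-7.321 -1.838 25.115] M [-0.456  1.838 -0.011] w 13.262095146621888
```

Request:
apply_moves(
  moves=[255, -0.3, 0, 0, 0.05, 255, 0, 0, 0, 0.03, 255, 0, 0, 0, 0],
)

```text
clock: 7.12
ee_pos: [450.4, -169.2, 93.4]
ee_rot: [2.768, 1.484, 0.002]
contact_force: [-5.2, -1.1, 23.5]
gripper_width: 13.8
```

```bash
python3 st.py
```

```text
7.1167 [ 450.394 -169.152   93.366] yaw 0.9844226682535964 z [ 0.001 -0.    -1.   ] q [-0.156  0.273  0.444  2.158 -0.172  0.742  1.385] F [-5.196 -1.051 23.488] M [-0.339  1.28   0.027] w 13.803992851753595
```

Request:
apply_moves(
  moves=[255, 0, 0, 0, 0.03, 255, 0, 0, 0, 0],
)

```text
clock: 7.28
ee_pos: [450.4, -169.1, 93.4]
ee_rot: [2.746, 1.525, 0.002]
contact_force: [-4.9, -1.8, 23.3]
gripper_width: 13.9
```

```bash
python3 st.py
```

```text
7.2833 [ 450.43  -169.145   93.359] yaw 1.0137273014010388 z [ 0.001 -0.    -1.   ] q [-0.151  0.272  0.438  2.158 -0.17   0.742  1.411] F [-4.867 -1.76  23.271] M [-0.472  1.309 -0.431] w 13.85736704658077
```

Request:
apply_moves(
  moves=[255, 0, 0, 4, -0.03, 255, 0, 0, 6, 0, 255, 0, 0, 6, 0, 255, 0, 0, 3, 0, 255, 0, 0, 0, 0],
)

```text
clock: 7.7
ee_pos: [450.3, -169.1, 112.2]
ee_rot: [2.769, 1.481, 0.001]
contact_force: [-0.8, -4.5, 5.7]
gripper_width: 13.7
```

```bash
python3 st.py
```

```text
7.7 [ 450.288 -169.07   112.194] yaw 0.9824644334069319 z [ 0.001 -0.001 -1.   ] q [-0.171  0.241  0.455  2.144 -0.148  0.785  1.361] F [-0.783 -4.545  5.657] M [-0.971  0.123 -0.005] w 13.723570253307331
```

Request:
apply_moves(
  moves=[120, 0, 0, 0, 0, 120, 0, 0, 0, 0, 120, 0, 0, 15, 0, 120, 0, 0, 30, 0, 120, 0, 20, 30, 0],
)

```text
clock: 8.12
ee_pos: [448.7, -150.7, 186.6]
ee_rot: [-2.772, -1.477, 0.005]
contact_force: [0.9, -0.7, -0.6]
gripper_width: 43.3
```

Request:
apply_moves(
  moves=[255, 0, 40, 0, -0.1, 255, 0, 40, 0, -0.1, 255, 0, 40, 0, -0.1, 255, 0, 40, 0, -0.1, 255, 0, 40, 0, -0.1],
)

```text
clock: 8.53
ee_pos: [450.1, 32.3, 186.4]
ee_rot: [-3.031, -0.825, 0.0]
contact_force: [1.0, -0.3, 0.3]
gripper_width: 16.8
```

```bash
python3 - <<'E'
from h import *
s=vision.camera("scene");t=vision.camera("top")
f=lambda im,x,y,w,h,k,n:cv2.resize(im[y:y+h,x:x+w],None,fx=k,fy=k,interpolation=cv2.INTER_CUBIC)
cv2.imwrite("pics/a2.png",np.hstack([f(t['pixels'],325,190,65,60,6,0),f(s['pixels'],300,195,65,60,6,0)]))
E
python3 st.py
```

```text
8.6333 [450.398  35.848 186.174] yaw 0.5355821109229411 z [-0.001  0.001 -1.   ] q [-0.523  0.072  0.319  2.122 -0.029  0.952  0.348] F [-0.165 -0.479  0.144] M [-0.012  0.025 -0.014] w 9.391667461846447
```

View pics/a2.png

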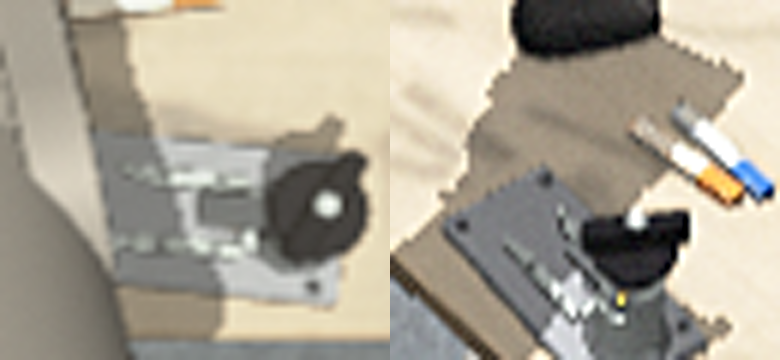

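Request:
apply_moves(
  moves=[255, 1.5, 41, 0, -0.074, 255, 1.5, 41, 0, -0.073, 255, 1.5, 41, 0, -0.073, 255, 1.5, 41, 0, -0.072, 255, 2, 41, 0, -0.072],
)

```text
clock: 9.05
ee_pos: [458.2, 237.4, 186.2]
ee_rot: [-3.13, -0.264, 0.001]
contact_force: [1.9, -0.2, 0.2]
gripper_width: 0.1
```

Request:
apply_moves(
  moves=[255, 0, 3, -38, 0, 255, 0, 0, -38, 0, 255, 0, 0, -38, 0, 255, 0, 0, 0, 0, 255, 0, 0, 0, 0],
)

```text
clock: 9.47
ee_pos: [457.7, 237.6, 71.5]
ee_rot: [3.128, 0.269, -0.006]
contact_force: [0.4, -0.1, 1.7]
gripper_width: 0.3
```

```bash
python3 st.py; python3 - <<'E'
from h import *
s=vision.camera("scene");t=vision.camera("top")
f=lambda im,x,y,w,h,k,n:cv2.resize(im[y:y+h,x:x+w],None,fx=k,fy=k,interpolation=cv2.INTER_CUBIC)
cv2.imwrite("pics/a3.png",np.hstack([f(t['pixels'],205,190,65,60,6,0),f(s['pixels'],235,145,65,60,6,0)]))
E
```

```text
9.4667 [457.715 237.569  71.522] yaw 0.17174799249439723 z [-0.003 -0.003 -1.   ] q [-0.752  0.345  0.177  2.083 -0.09   0.724 -0.346] F [ 0.384 -0.069  1.673] M [-0.071 -0.017 -0.024] w 0.3175100372697019
```

View pics/a3.png

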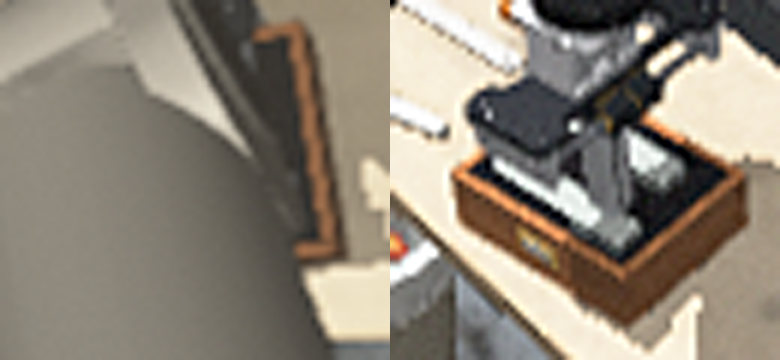

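Request:
apply_moves(
  moves=[255, 0.5, 6, -4, 0, 255, 0, 0, -6, 0, 255, 0, 0, -5, 0, 255, 0, 0, -5, 0, 255, 0, 0, -4, 0],
)

```text
clock: 9.98
ee_pos: [459.2, 244.5, 48.1]
ee_rot: [-3.13, -0.27, -0.0]
contact_force: [-0.0, 0.1, -0.8]
gripper_width: 0.7
```

Request:
apply_moves(
  moves=[255, 0, 0, -4, 0, 255, 0, 0, -3, 0, 255, 0, 0, -2, 0, 255, 0, 0, 0, 0],
)

```text
clock: 10.32
ee_pos: [460.3, 245.2, 41.4]
ee_rot: [-3.128, -0.269, -0.003]
contact_force: [-10.8, -6.8, 48.8]
gripper_width: 0.8
```

```bash
python3 st.py; python3 - <<'E'
from h import *
s=vision.camera("scene");t=vision.camera("top")
f=lambda im,x,y,w,h,k,n:cv2.resize(im[y:y+h,x:x+w],None,fx=k,fy=k,interpolation=cv2.INTER_CUBIC)
cv2.imwrite("pics/a4.png",np.hstack([f(s['pixels'],235,145,65,60,10,0)]))
E
```

```text
10.3167 [460.315 245.151  41.407] yaw 0.17126058200216268 z [ 0.001  0.002 -1.   ] q [-0.748  0.399  0.164  2.093 -0.106  0.656 -0.342] F [-10.779  -6.792  48.77 ] M [-1.218  2.64   0.053] w 0.8088888048173978
```

View pics/a4.png

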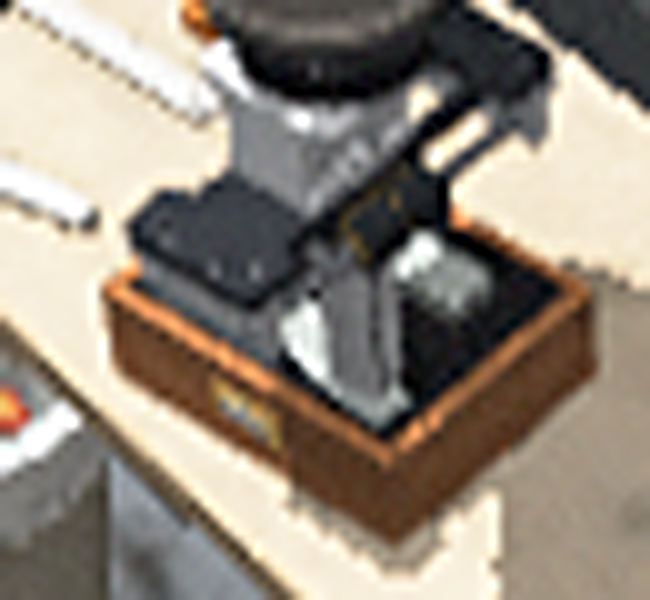

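Request:
apply_moves(
  moves=[255, 0, 0, 3, 0, 255, 0, 0, 10, 0, 255, 0, 0, 30, 0, 255, 0, -40, 30, 0, 255, 0, -40, 30, 0],
)

```text
clock: 10.83
ee_pos: [458.9, 178.2, 133.5]
ee_rot: [-3.13, -0.274, 0.0]
contact_force: [1.9, 0.2, 0.8]
gripper_width: 0.7
```

Request:
apply_moves(
  moves=[140, 0, -40, 0, 0, 140, 0, -40, 0, 0, 140, 0, -40, 0, 0, 140, 0, 0, 0, 0, 140, 0, 0, 0, 0],
)

```text
clock: 11.25
ee_pos: [459.2, 55.9, 132.9]
ee_rot: [-3.13, -0.263, -0.001]
contact_force: [0.2, 0.2, -0.7]
gripper_width: 30.3
```

```bash
python3 st.py; python3 - <<'E'
from h import *
s=vision.camera("scene");t=vision.camera("top")
f=lambda im,x,y,w,h,k,n:cv2.resize(im[y:y+h,x:x+w],None,fx=k,fy=k,interpolation=cv2.INTER_CUBIC)
cv2.imwrite("pics/a5t.png",f(t['pixels'],195,190,80,60,10,0))
cv2.imwrite("pics/a5s.png",f(s['pixels'],225,145,80,60,10,0))
E
```

```text
11.25 [459.153  55.86  132.865] yaw 0.1677515183949273 z [ 0.  0. -1.] q [-0.524  0.168  0.292  2.155 -0.066  0.827 -0.023] F [ 0.166  0.157 -0.747] M [ 0.015  0.056 -0.013] w 30.33778365909051
```

View pics/a5t.png

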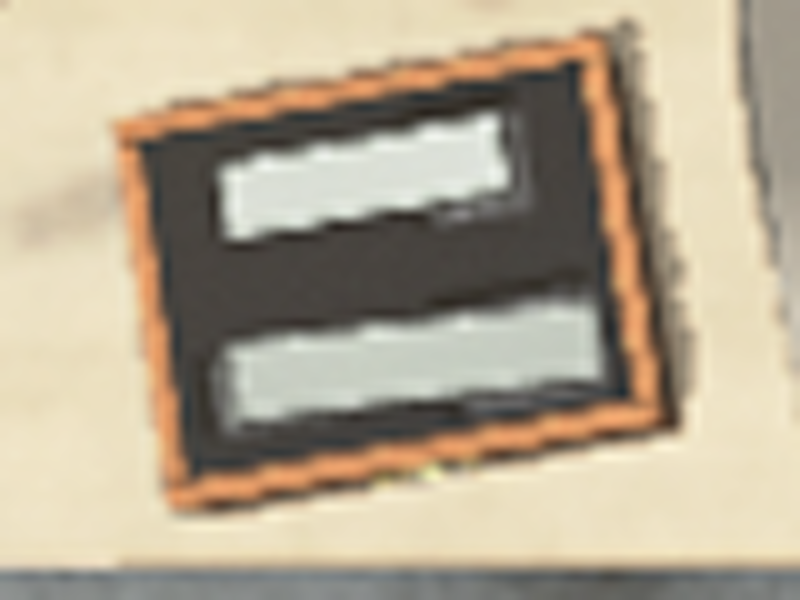

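View pics/a5s.png

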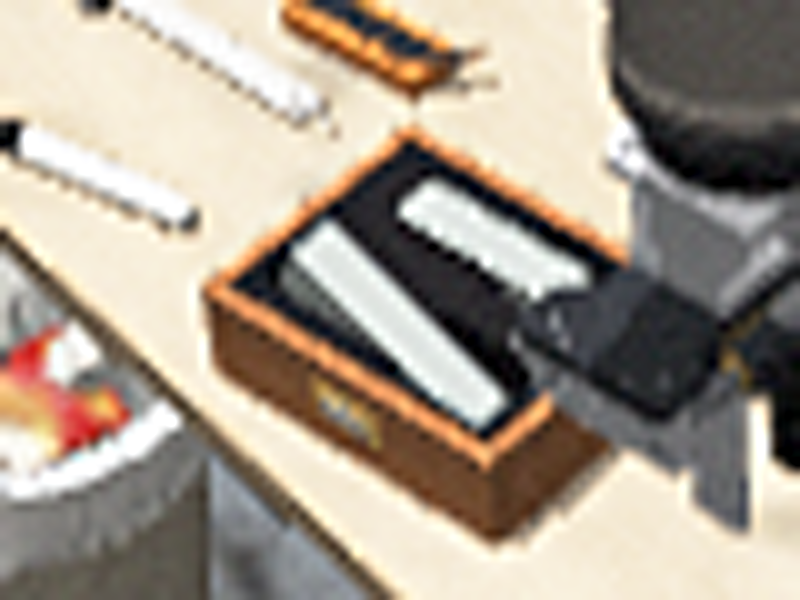

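```bash
python3 - <<'E'
from fit import *
s=vision.camera("scene");t=vision.camera("top")
for p in((237,352),(250,424)): print(at_z(t,c2(p,(195,190)),78.4))
for p in((328,218),(291,246)): print(at_z(s,c2(p,(225,145)),78.4))
print(tri(s,c2((310,232),(225,145)),t,c2((243.5,388),(195,190))))
print('low',tri(s,c2((497,413),(225,145)),t,c2((600,345),(195,190))))
# predicted
C=np.array([451.6,283.6]);y=np.array([-.172,.985])
print('pred top-end',C+y*(-3+46.9),'grip',C+y*40)
E
```

```text
[453.   327.95  78.4 ]
[430.46 323.14  78.4 ]
[455.65 329.06  78.4 ]
[434.49 325.82  78.4 ]
(array([442.08, 323.93,  82.87]), np.float64(1.812225570627036))
low (array([456.92, 219.55,  48.53]), np.float64(2.0819529266573937))
pred top-end [444.05 326.84] grip [444.72 323.  ]
```

Request:
apply_moves(
  moves=[100, -2, 40, 0, 0.004, 100, -2, 40, 0, 0, 100, -2, 40, 0, 0, 100, -2, 40, 0, 0, 100, -2, 40, 0, 0],
)

```text
clock: 11.87
ee_pos: [448.2, 261.0, 132.4]
ee_rot: [-3.129, -0.279, 0.0]
contact_force: [1.8, 0.4, 0.1]
gripper_width: 57.1
```

Request:
apply_moves(
  moves=[100, -2, 35, 0, 0, 100, -2, 31, 0, 0, 100, 0, 0, -20, 0, 100, 0, 0, -20, 0, 100, 0, 0, 0, 0],
)

```text
clock: 12.28
ee_pos: [442.7, 324.3, 89.1]
ee_rot: [3.126, 0.281, -0.006]
contact_force: [-1.2, -1.0, -0.1]
gripper_width: 56.9
```

```bash
python3 st.py
```

```text
12.2833 [442.729 324.304  89.141] yaw 0.1790057028473852 z [-0.004 -0.003 -1.   ] q [-0.861  0.364  0.136  1.997 -0.068  0.789 -0.507] F [-1.218 -0.999 -0.142] M [-0.11   0.072  0.004] w 56.925862399740694
```

Request:
apply_moves(
  moves=[100, 1, -1.5, -18, -0.005, 100, 0, 0, -14, 0, 100, 0, 0, 0, 0, 100, 0, 0, 0, 0],
)

```text
clock: 12.62
ee_pos: [445.9, 322.5, 60.8]
ee_rot: [3.13, 0.269, -0.001]
contact_force: [-0.2, 0.2, 0.4]
gripper_width: 57.1
```

```bash
python3 st.py; python3 - <<'E'
from h import *
s=vision.camera("scene")
f=lambda im,x,y,w,h,k,n:cv2.resize(im[y:y+h,x:x+w],None,fx=k,fy=k,interpolation=cv2.INTER_CUBIC)
cv2.imwrite("pics/a6s.png",f(s['pixels'],225,145,80,60,10,0))
E
```

```text
12.6167 [445.855 322.505  60.751] yaw 0.1712108583484266 z [-0.001 -0.001 -1.   ] q [-0.85   0.406  0.131  2.015 -0.078  0.727 -0.5  ] F [-0.179  0.203  0.427] M [-0.08   0.009 -0.015] w 57.05510897362742
```

View pics/a6s.png

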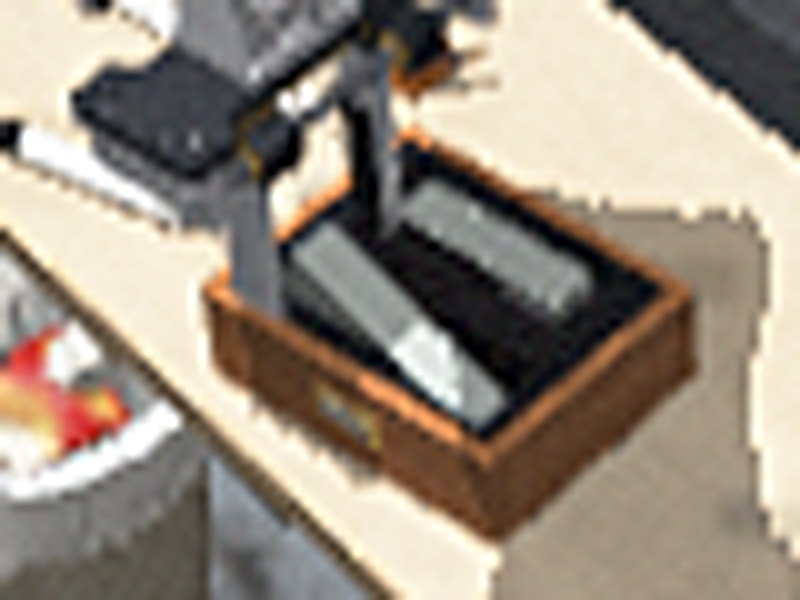

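Request:
apply_moves(
  moves=[255, 0, 0, -3.5, 0, 255, 0, 0, 0, 0, 255, 0, 0, 0, 0, 255, 0, 0, 0, 0, 255, 0, 0, 0, 0],
  force=60,
)

```text
clock: 13.08
ee_pos: [446.3, 322.5, 57.3]
ee_rot: [-3.13, -0.268, -0.0]
contact_force: [-0.7, -1.1, -0.8]
gripper_width: 27.2
```

Request:
apply_moves(
  moves=[255, 0, 0, 0, 0, 255, 0, 0, 0, 0, 255, 0, 0, 0, 0, 255, 0, 0, 0, 0],
)

```text
clock: 13.42
ee_pos: [445.8, 322.3, 56.9]
ee_rot: [3.13, 0.268, -0.001]
contact_force: [-3.9, -0.8, 4.9]
gripper_width: 23.6
```

```bash
python3 st.py
```

```text
13.4167 [445.838 322.323  56.945] yaw 0.17094984669353608 z [-0.001 -0.    -1.   ] q [-0.849  0.411  0.13   2.017 -0.08   0.718 -0.498] F [-3.949 -0.832  4.851] M [-0.371  1.207  0.014] w 23.60397645972927
```

Request:
apply_moves(
  moves=[255, 0, 0, 5, 0, 255, 0, 0, 10, 0, 255, 0, 0, 15, 0, 255, 0, 0, 25, 0, 255, 0, 0, 30, 0],
)

```text
clock: 13.83
ee_pos: [445.8, 321.8, 142.6]
ee_rot: [3.129, 0.267, -0.002]
contact_force: [-0.2, 0.6, -2.0]
gripper_width: 23.5
```

```bash
python3 st.py; python3 - <<'E'
from h import *
s=vision.camera("scene")
f=lambda im,x,y,w,h,k,n:cv2.resize(im[y:y+h,x:x+w],None,fx=k,fy=k,interpolation=cv2.INTER_CUBIC)
cv2.imwrite("pics/a7s.png",f(s['pixels'],225,125,80,60,10,0))
E
```

```text
13.8333 [445.842 321.759 142.597] yaw 0.17055365100102124 z [-0.001 -0.001 -1.   ] q [-0.867  0.293  0.149  1.956 -0.055  0.897 -0.52 ] F [-0.196  0.62  -2.036] M [0.119 0.005 0.02 ] w 23.523057436985273
```

View pics/a7s.png

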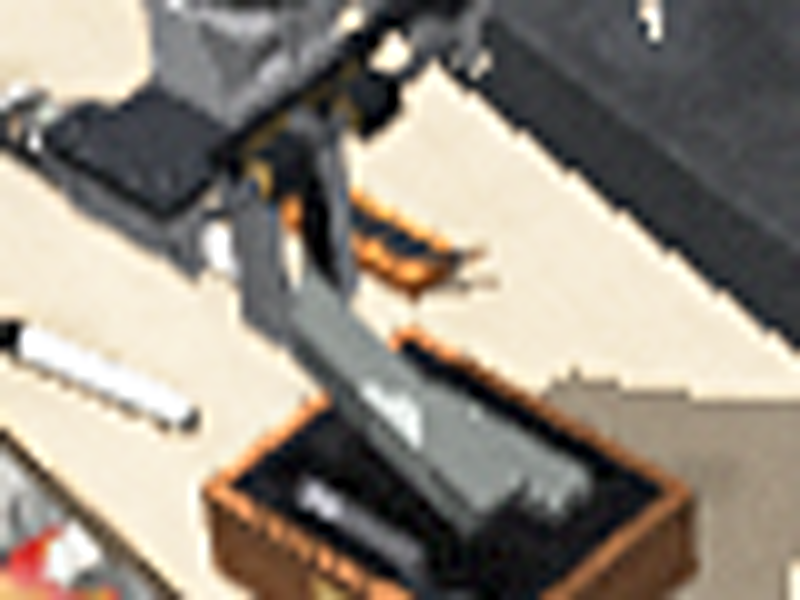

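Request:
apply_moves(
  moves=[255, 2.4, -25, 0, -0.03, 255, 2.4, -36, 0, -0.03, 255, 2.4, -36, 0, -0.03, 255, 2.4, -36, 0, -0.03, 255, 2.4, -36, 0, -0.03],
)

```text
clock: 14.3
ee_pos: [458.4, 151.9, 142.7]
ee_rot: [-3.141, -0.031, -0.002]
contact_force: [1.0, -0.2, -2.6]
gripper_width: 23.6
```

Request:
apply_moves(
  moves=[255, 2.4, -36, 0, -0.03, 255, 2.4, -36, 0, -0.03, 255, 2.4, -36, 0, -0.03, 255, 2.4, -30, 0, -0.03, 255, 0, -12, 0, 0],
)

```text
clock: 14.72
ee_pos: [468.1, -0.8, 142.9]
ee_rot: [3.137, -0.166, 0.003]
contact_force: [0.2, -0.3, -2.9]
gripper_width: 23.5
```

Request:
apply_moves(
  moves=[255, 0, 0, 0, 0, 255, 0, 0, 0, 0],
)

```text
clock: 14.88
ee_pos: [468.1, 3.1, 142.5]
ee_rot: [-3.137, 0.158, -0.002]
contact_force: [0.2, 0.6, -2.5]
gripper_width: 23.6
```

```bash
python3 st.py; python3 - <<'E'
from h import *
s=vision.camera("scene");t=vision.camera("top")
f=lambda im,x,y,w,h,k,n:cv2.resize(im[y:y+h,x:x+w],None,fx=k,fy=k,interpolation=cv2.INTER_CUBIC)
cv2.imwrite("pics/a8s.png",f(s['pixels'],280,180,80,60,10,0))
cv2.imwrite("pics/a8t.png",f(t['pixels'],310,185,80,60,10,0))
E
```

```text
14.8833 [468.119   3.098 142.541] yaw -0.10066108583813049 z [ 0.001  0.001 -1.   ] q [-0.48   0.164  0.374  2.139 -0.08   0.85  -0.159] F [ 0.214  0.623 -2.459] M [0.121 0.087 0.011] w 23.569281514302183
```

View pics/a8s.png

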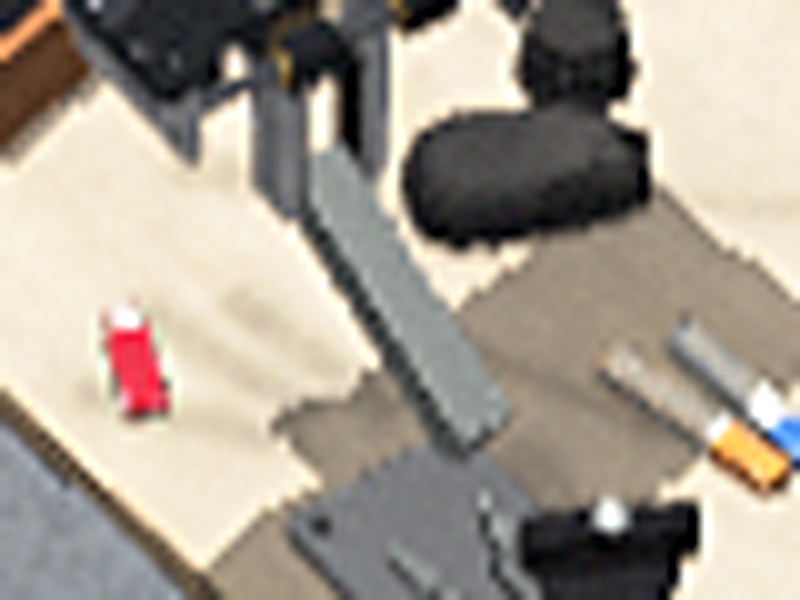

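View pics/a8t.png

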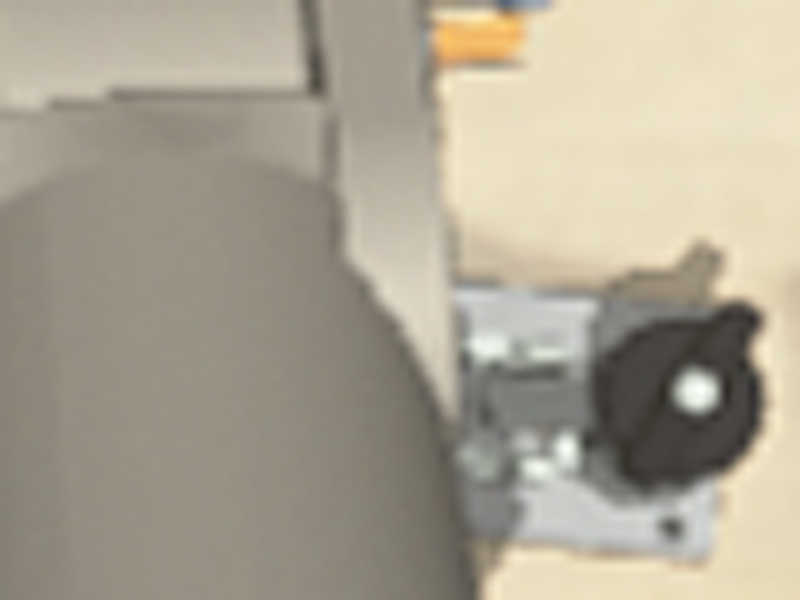

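Request:
apply_moves(
  moves=[255, -0.5, -3, -20, 0, 255, 0, 0, -25, 0, 255, 0, 0, -20, 0, 255, 0, 0, 0, 0, 255, 0, 0, 0, 0],
)

```text
clock: 15.4
ee_pos: [467.1, 1.2, 76.8]
ee_rot: [3.137, -0.153, -0.002]
contact_force: [0.1, 0.3, -2.0]
gripper_width: 23.6
```

```bash
python3 st.py; python3 - <<'E'
from h import *
s=vision.camera("scene");t=vision.camera("top")
f=lambda im,x,y,w,h,k,n:cv2.resize(im[y:y+h,x:x+w],None,fx=k,fy=k,interpolation=cv2.INTER_CUBIC)
cv2.imwrite("pics/a9s.png",f(s['pixels'],280,190,80,60,10,0))
E
```

```text
15.4 [467.082   1.175  76.818] yaw -0.0976962123202047 z [-0.002 -0.    -1.   ] q [-0.447  0.274  0.354  2.193 -0.147  0.697 -0.09 ] F [ 0.107  0.307 -2.03 ] M [0.052 0.073 0.074] w 23.639338260934682
```

View pics/a9s.png

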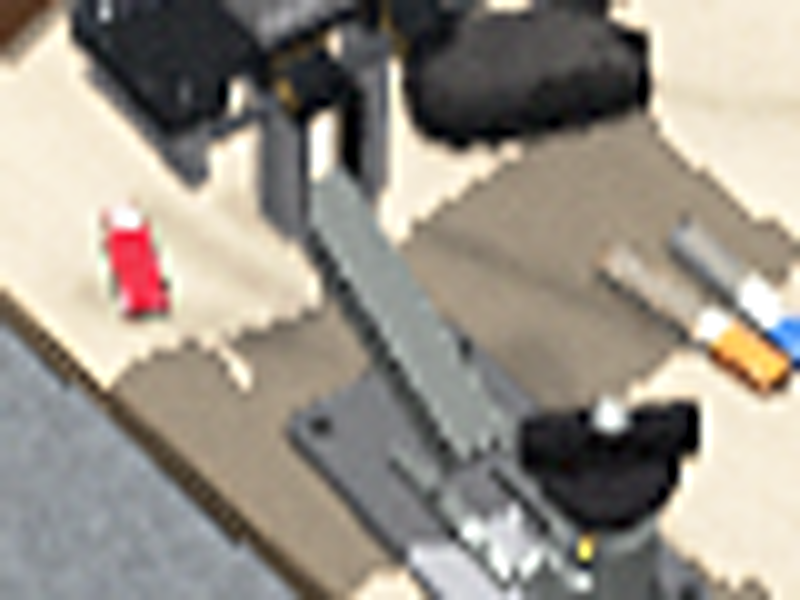

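Request:
apply_moves(
  moves=[255, 0, 0, -4, 0, 255, 0, 0, -3, 0, 255, 0, 0, -3, 0, 255, 0, 0, 0, 0],
  force=30,
)

```text
clock: 15.83
ee_pos: [467.1, 0.5, 66.7]
ee_rot: [-3.138, 0.156, 0.0]
contact_force: [0.5, -0.5, -3.4]
gripper_width: 23.6
```

```bash
python3 st.py
```

```text
15.8333 [467.148   0.465  66.702] yaw -0.09916605493912041 z [-0.  0. -1.] q [-0.439  0.292  0.348  2.201 -0.159  0.672 -0.078] F [ 0.504 -0.478 -3.354] M [ 0.173 -0.095  0.034] w 23.554359530392595
```

Request:
apply_moves(
  moves=[255, 0, 0, -3, 0, 255, 0, 0, -3, 0, 255, 0, 0, -3, 0, 255, 0, 0, 0, 0],
  force=20,
)

```text
clock: 16.17
ee_pos: [467.3, 0.5, 57.5]
ee_rot: [-3.138, 0.155, 0.0]
contact_force: [0.1, 1.5, 1.3]
gripper_width: 23.5
```

```bash
python3 st.py
```

```text
16.1667 [467.313   0.507  57.515] yaw -0.0989317455875649 z [-0.  0. -1.] q [-0.432  0.309  0.342  2.206 -0.17   0.65  -0.069] F [0.108 1.495 1.281] M [ 0.235 -0.207  0.118] w 23.466632294059984
```

Request:
apply_moves(
  moves=[255, 0, 0, -3, 0, 255, 0, 0, -4, 0, 255, 0, 0, -4, 0, 255, 0, 0, -4, 0, 255, 0, 0, 0, 0],
  force=15,
)

```text
clock: 16.58
ee_pos: [466.9, 0.2, 42.1]
ee_rot: [3.137, -0.156, -0.002]
contact_force: [0.9, 1.0, -0.9]
gripper_width: 23.7
```

```bash
python3 st.py; python3 - <<'E'
from h import *
s=vision.camera("scene");t=vision.camera("top")
f=lambda im,x,y,w,h,k,n:cv2.resize(im[y:y+h,x:x+w],None,fx=k,fy=k,interpolation=cv2.INTER_CUBIC)
cv2.imwrite("pics/a10s.png",f(s['pixels'],280,190,80,60,10,0))
E
```

```text
16.5833 [466.889   0.249  42.11 ] yaw -0.09911185098879591 z [-0.001 -0.    -1.   ] q [-0.421  0.338  0.331  2.215 -0.188  0.615 -0.052] F [ 0.869  0.954 -0.926] M [ 0.055 -0.114  0.115] w 23.675179570039408
```

View pics/a10s.png

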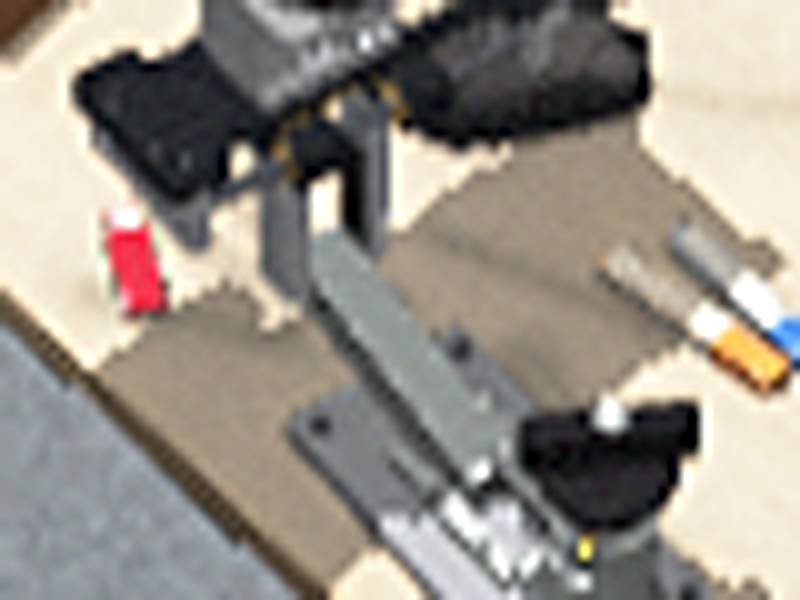

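Request:
apply_moves(
  moves=[255, 0, 0, -4, 0, 255, 0, 0, -4, 0, 255, 0, 0, -4, 0, 255, 0, 0, -4, 0, 255, 0, 0, 0, 0],
  force=12,
)

```text
clock: 17.1
ee_pos: [466.9, 0.4, 26.1]
ee_rot: [3.138, -0.155, -0.001]
contact_force: [0.2, 0.3, -1.8]
gripper_width: 23.8
```

```bash
python3 st.py
```

```text
17.1 [466.919   0.36   26.147] yaw -0.09901695722907339 z [-0.001 -0.    -1.   ] q [-0.407  0.369  0.317  2.222 -0.207  0.578 -0.035] F [ 0.178  0.303 -1.798] M [ 0.014 -0.051  0.043] w 23.825932355694352
```

Request:
apply_moves(
  moves=[255, 0, 0, -3, 0, 255, 0, 0, -3, 0, 255, 0, 0, -2, 0, 255, 0, 0, 0, 0],
)

```text
clock: 17.43
ee_pos: [467.4, 0.6, 18.7]
ee_rot: [-3.137, 0.156, -0.0]
contact_force: [1.0, 2.6, 2.6]
gripper_width: 24.0
```

```bash
python3 st.py; python3 - <<'E'
from h import *
s=vision.camera("scene");t=vision.camera("top")
f=lambda im,x,y,w,h,k,n:cv2.resize(im[y:y+h,x:x+w],None,fx=k,fy=k,interpolation=cv2.INTER_CUBIC)
cv2.imwrite("pics/a11s.png",f(s['pixels'],280,190,80,60,10,0))
E
```

```text
17.4333 [467.399   0.61   18.714] yaw -0.09907106984575552 z [ 0.  0. -1.] q [-0.4    0.383  0.309  2.225 -0.217  0.56  -0.027] F [0.957 2.633 2.579] M [0.588 0.07  0.036] w 23.986855001079377
```

View pics/a11s.png

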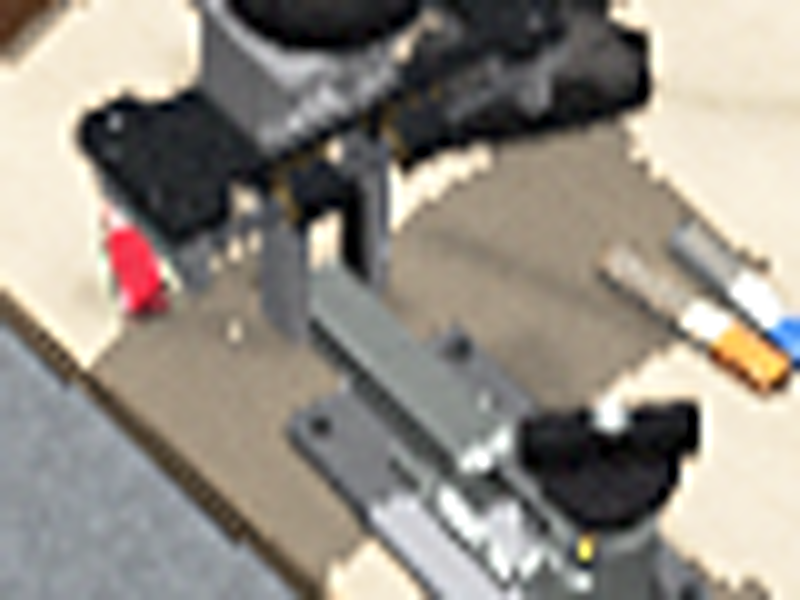

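Request:
apply_moves(
  moves=[255, 0, 0, 0.7, 0, 255, -0.5, -5, 0, 0, 255, -0.5, -5, 0, 0, 255, -0.5, -5, 0, 0, 255, -0.5, -5, 0, 0],
  force=25,
)

```text
clock: 17.95
ee_pos: [465.7, -19.8, 20.0]
ee_rot: [-3.137, 0.156, -0.001]
contact_force: [1.4, 7.2, 8.7]
gripper_width: 23.8
```

```bash
python3 st.py
```

```text
17.95 [465.708 -19.843  19.966] yaw -0.0992868573807635 z [ 0.001  0.001 -1.   ] q [-0.359  0.379  0.312  2.228 -0.217  0.561  0.017] F [1.413 7.175 8.693] M [ 1.747 -0.044  0.011] w 23.81876523914469
```

Request:
apply_moves(
  moves=[255, 0, 0, 1, 0, 255, 0, 0, 0, 0],
)

```text
clock: 18.12
ee_pos: [465.2, -20.3, 20.7]
ee_rot: [3.138, -0.157, -0.0]
contact_force: [-1.1, -0.5, -2.9]
gripper_width: 24.0
```

```bash
python3 st.py; python3 - <<'E'
from h import *
s=vision.camera("scene");t=vision.camera("top")
f=lambda im,x,y,w,h,k,n:cv2.resize(im[y:y+h,x:x+w],None,fx=k,fy=k,interpolation=cv2.INTER_CUBIC)
cv2.imwrite("pics/a12s.png",f(s['pixels'],280,190,80,60,10,0))
cv2.imwrite("pics/a12t.png",f(t['pixels'],325,190,80,60,10,0))
E
```

```text
18.1167 [465.159 -20.294  20.735] yaw -0.1002532316106648 z [-0. -0. -1.] q [-0.36   0.378  0.313  2.228 -0.215  0.563  0.015] F [-1.104 -0.523 -2.869] M [ 0.13   0.031 -0.001] w 23.97693307549644
```

View pics/a12s.png

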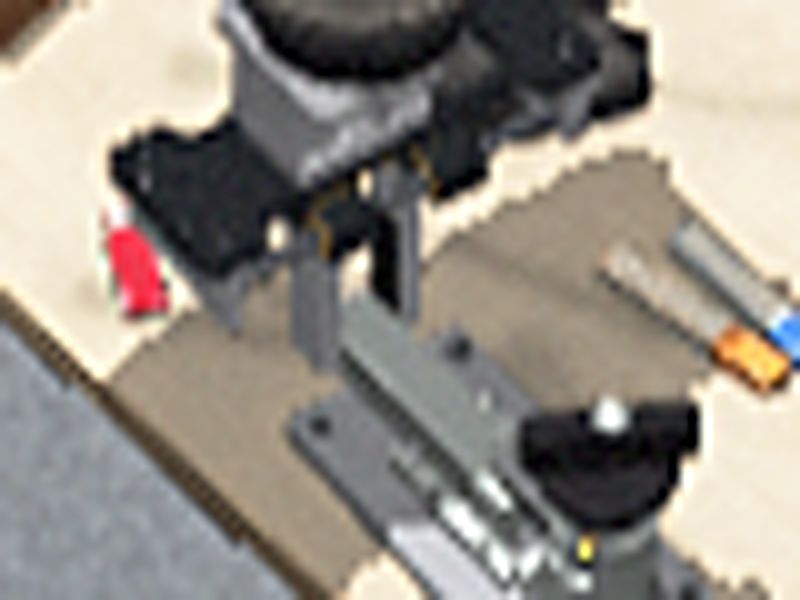

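View pics/a12t.png

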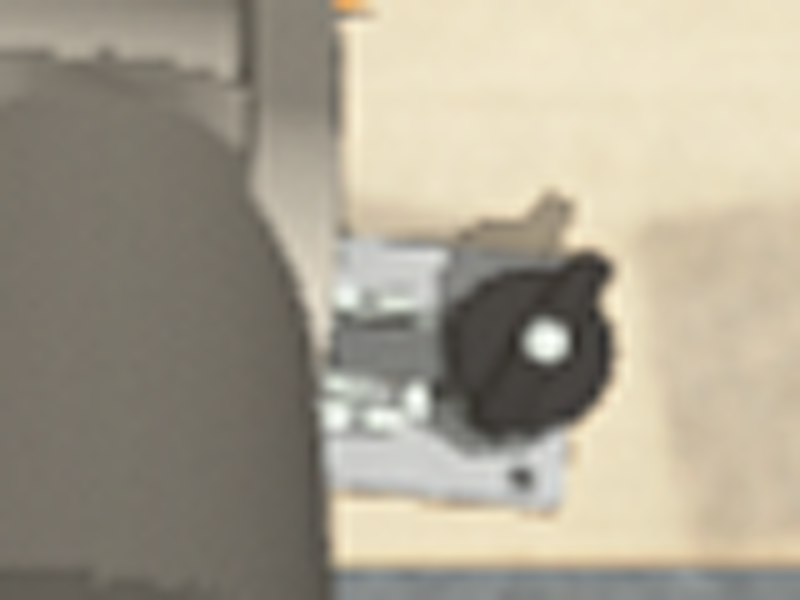

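Request:
apply_moves(
  moves=[255, -0.4, -4, -0.3, 0, 255, -0.2, -2, 0, 0, 255, 0, 0, 0, 0],
)

```text
clock: 18.47
ee_pos: [464.8, -25.9, 20.4]
ee_rot: [-3.138, 0.156, -0.0]
contact_force: [-0.1, -0.8, 0.4]
gripper_width: 23.2
```

```bash
python3 st.py
```

```text
18.4667 [464.807 -25.94   20.428] yaw -0.09945553270806691 z [ 0.  0. -1.] q [-0.348  0.378  0.314  2.229 -0.216  0.562  0.029] F [-0.051 -0.764  0.398] M [ 0.054 -0.011 -0.009] w 23.21897999978848
```

Request:
apply_moves(
  moves=[255, -0.2, -2, 0, 0, 255, -0.2, -2, 0, 0, 255, 0, 0, 0, 0],
)

```text
clock: 18.72
ee_pos: [464.7, -29.7, 20.6]
ee_rot: [-3.137, 0.156, -0.001]
contact_force: [0.4, 2.2, 4.9]
gripper_width: 23.6
```

Request:
apply_moves(
  moves=[255, -0.2, -2, 0, 0, 255, 0, 0, 0, 0],
)

```text
clock: 18.88
ee_pos: [464.6, -31.2, 20.6]
ee_rot: [-3.137, 0.155, -0.001]
contact_force: [1.1, 5.6, 5.9]
gripper_width: 23.7
```

```bash
python3 st.py
```

```text
18.8833 [464.562 -31.168  20.593] yaw -0.0988073128637953 z [ 0.001  0.001 -1.   ] q [-0.336  0.377  0.313  2.229 -0.217  0.562  0.042] F [1.135 5.564 5.876] M [ 1.463 -0.153  0.032] w 23.728552549599748
```

Request:
apply_moves(
  moves=[255, -0.1, -1.5, 0, 0, 255, 0, 0, 0, 0],
)

```text
clock: 19.05
ee_pos: [464.6, -31.3, 20.6]
ee_rot: [-3.136, 0.153, -0.001]
contact_force: [0.5, 14.8, 5.3]
gripper_width: 23.8
```

Request:
apply_moves(
  moves=[255, -0.1, -1.5, 0, 0, 255, 0, 0, 0, 0],
)

```text
clock: 19.22
ee_pos: [464.6, -31.5, 20.6]
ee_rot: [-3.135, 0.152, -0.001]
contact_force: [0.9, 24.7, 5.1]
gripper_width: 23.8
```

```bash
python3 st.py
```

```text
19.2167 [464.618 -31.46   20.638] yaw -0.09659111713104587 z [ 0.001  0.003 -1.   ] q [-0.331  0.377  0.311  2.229 -0.219  0.562  0.048] F [ 0.907 24.706  5.073] M [ 5.952 -0.19  -0.06 ] w 23.833775317567895
```

Request:
apply_moves(
  moves=[255, 0.2, 2.3, 0, 0, 255, 0, 0, 0, 0, 150, 0, 0, 0, 0, 150, 0, 0, 0, 0, 150, 0, 0, 0, 0],
)

```text
clock: 19.63
ee_pos: [463.9, -32.8, 20.2]
ee_rot: [3.137, -0.156, -0.001]
contact_force: [-0.4, 0.5, 0.0]
gripper_width: 37.9
```

Request:
apply_moves(
  moves=[120, 0, 0, 15, 0, 120, 0, 0, 30, 0, 120, 0, 0, 40, 0, 120, 0, 30, 25, 0, 120, 0, 40, 0, 0],
)

```text
clock: 20.05
ee_pos: [466.5, 35.9, 135.0]
ee_rot: [-3.136, 0.166, -0.01]
contact_force: [2.8, -0.5, 0.2]
gripper_width: 50.0
```

Request:
apply_moves(
  moves=[120, 0, 40, 0, 0, 120, 0, 40, 0, 0],
)

```text
clock: 20.22
ee_pos: [464.0, 119.0, 131.0]
ee_rot: [-3.137, 0.158, -0.002]
contact_force: [1.8, -0.8, 0.7]
gripper_width: 49.5
```

```bash
python3 st.py; python3 - <<'E'
from h import *
s=vision.camera("scene");t=vision.camera("top")
f=lambda im,x,y,w,h,k,n:cv2.resize(im[y:y+h,x:x+w],None,fx=k,fy=k,interpolation=cv2.INTER_CUBIC)
cv2.imwrite("pics/a13s.png",f(s['pixels'],290,190,80,60,10,0))
cv2.imwrite("pics/a13t.png",f(t['pixels'],320,190,80,60,10,0))
E
```

```text
20.2167 [464.047 119.004 131.036] yaw -0.10046825729967243 z [ 0.001  0.001 -1.   ] q [-0.644  0.198  0.292  2.124 -0.077  0.828 -0.406] F [ 1.814 -0.838  0.667] M [-0.046  0.017 -0.006] w 49.49146324299812
```

View pics/a13s.png

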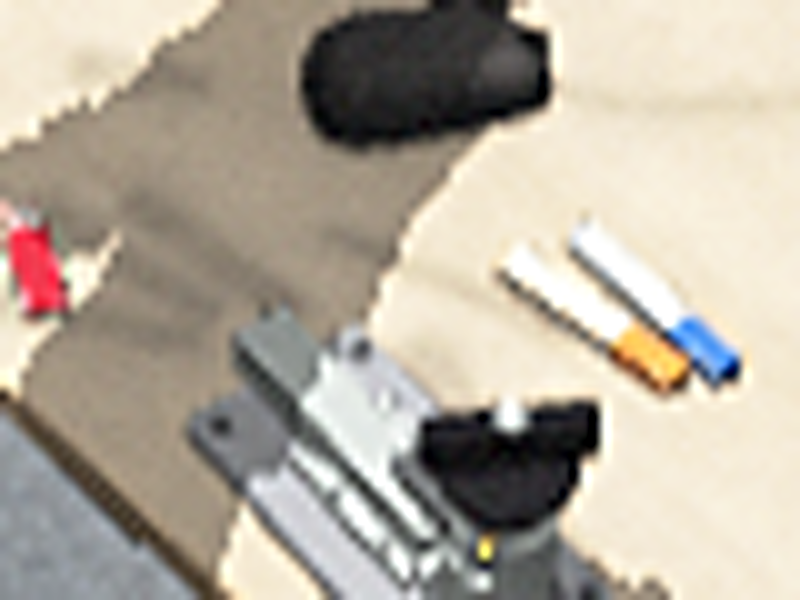

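View pics/a13t.png

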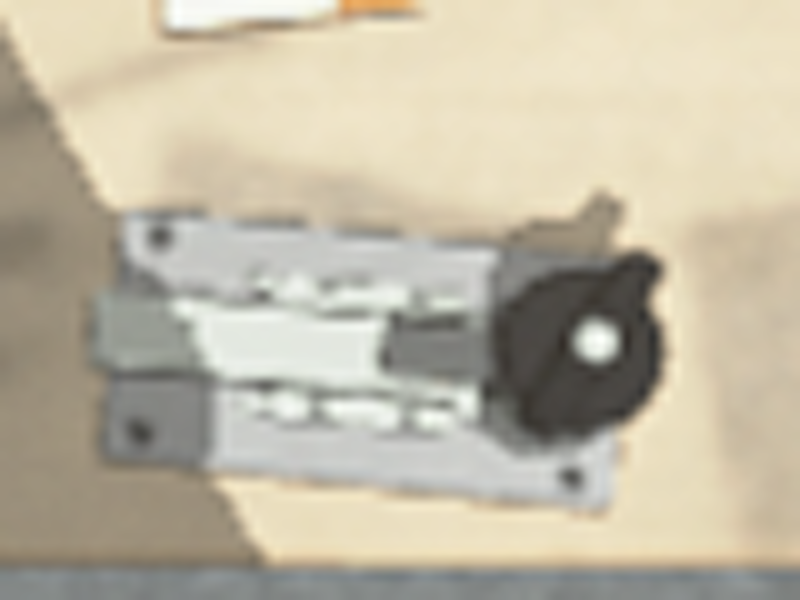

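Request:
apply_moves(
  moves=[100, -1, -20, 30, 0.12, 100, -1, -28, 20, 0.12, 100, -2, -38, 0, 0.12, 100, -2, -38, 0, 0.12, 100, -2, -38, 0, 0.12],
)

```text
clock: 20.73
ee_pos: [457.0, -31.6, 180.6]
ee_rot: [-3.059, -0.714, -0.001]
contact_force: [1.6, -0.1, 0.2]
gripper_width: 57.1
```

Request:
apply_moves(
  moves=[100, -2, -38, 0, 0.12, 100, -2, -38, 0, 0.12, 100, -2, -38, 0, 0.12, 100, 0, -12, 0, 0.12, 100, 0, 0, 0, 0],
)

```text
clock: 21.15
ee_pos: [452.2, -140.0, 180.3]
ee_rot: [2.844, 1.334, -0.001]
contact_force: [-0.7, -0.3, -0.1]
gripper_width: 57.5
```

Request:
apply_moves(
  moves=[100, 0, 0, 0, 0, 100, 0, 0, 0, 0],
)

```text
clock: 21.32
ee_pos: [452.9, -135.9, 180.1]
ee_rot: [-2.848, -1.324, 0.001]
contact_force: [0.3, -0.5, 0.4]
gripper_width: 57.3
```

```bash
python3 st.py
```

```text
21.3167 [ 452.872 -135.85   180.138] yaw 0.8703575073915282 z [-0.001  0.    -1.   ] q [-0.238  0.12   0.429  2.092 -0.062  0.942  1.095] F [ 0.253 -0.535  0.448] M [-0.059  0.058  0.02 ] w 57.30090010425721
```

Request:
apply_moves(
  moves=[100, -1.5, -17, 0, 0.06, 100, -1, -16, 0, 0.05, 100, 0, 0, -30, 0, 100, 0, 0, 0, 0, 100, 0, 0, 0, 0],
)

```text
clock: 21.73
ee_pos: [449.8, -168.3, 149.7]
ee_rot: [-2.768, -1.481, 0.004]
contact_force: [-0.1, 0.9, -0.1]
gripper_width: 57.6
```

```bash
python3 st.py; python3 - <<'E'
from h import *
s=vision.camera("scene")
f=lambda im,x,y,w,h,k,n:cv2.resize(im[y:y+h,x:x+w],None,fx=k,fy=k,interpolation=cv2.INTER_CUBIC)
cv2.imwrite("pics/a14s.png",f(s['pixels'],300,190,80,60,8,0))
E
```

```text
21.7333 [ 449.753 -168.262  149.718] yaw 0.9824783318467315 z [-0.003  0.    -1.   ] q [-0.17   0.18   0.442  2.108 -0.1    0.876  1.313] F [-0.136  0.907 -0.051] M [0.05  0.027 0.03 ] w 57.59194597165528
```

View pics/a14s.png

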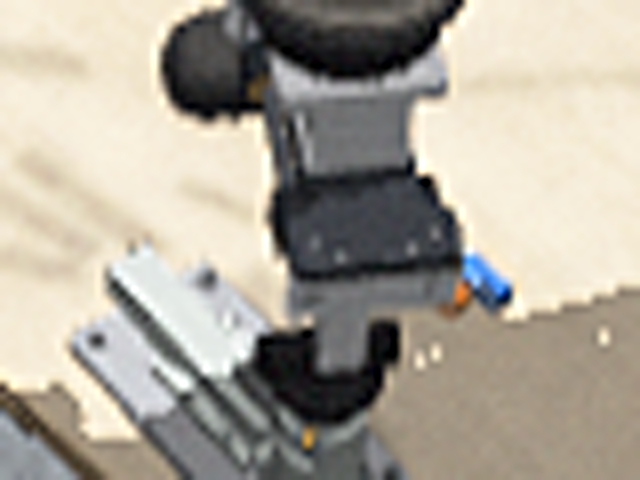

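Fingers straddle the wing. Descend to tip 112 and grip.

Request:
apply_moves(
  moves=[100, 0.3, -0.7, -20, 0, 100, 0, 0, -17.5, 0, 100, 0, 0, 0, 0, 255, 0, 0, 0, 0, 255, 0, 0, 0, 0],
  force=45,
)

```text
clock: 22.2
ee_pos: [451.6, -169.9, 114.1]
ee_rot: [2.769, 1.483, 0.001]
contact_force: [-0.2, -0.5, 0.1]
gripper_width: 47.5
```

Request:
apply_moves(
  moves=[255, 0, 0, 0, 0, 255, 0, 0, 0, 0, 255, 0, 0, 0, 0, 255, 0, 0, 0, 0, 255, 0, 0, 0, 0],
)

```text
clock: 22.62
ee_pos: [451.0, -170.0, 113.1]
ee_rot: [-2.769, -1.483, -0.0]
contact_force: [4.8, 9.0, 1.4]
gripper_width: 13.7
```

Request:
apply_moves(
  moves=[255, 0, 0, 0, 0, 255, 0, 0, 0, 0, 255, 0, 0, 0, 0],
)

```text
clock: 22.87
ee_pos: [451.1, -169.8, 113.0]
ee_rot: [-2.769, -1.484, -0.001]
contact_force: [0.9, 3.5, 6.3]
gripper_width: 13.7
```

```bash
python3 st.py
```

```text
22.8667 [ 451.135 -169.844  113.011] yaw 0.9838103954933747 z [ 0.  0. -1.] q [-0.149  0.24   0.432  2.139 -0.141  0.789  1.356] F [0.948 3.505 6.251] M [ 0.887 -0.249 -0.021] w 13.729314007856459
```

Request:
apply_moves(
  moves=[255, -0.2, 0.3, -6, 0, 255, -0.2, 0.3, -6, 0, 255, 0, 0, -5, 0, 255, 0, 0, -2, 0, 255, 0, 0, 0, 0],
)

```text
clock: 23.28
ee_pos: [451.2, -169.8, 94.2]
ee_rot: [2.769, 1.483, 0.001]
contact_force: [-0.5, 2.0, 16.8]
gripper_width: 13.5
```

```bash
python3 st.py
```

```text
23.2833 [ 451.212 -169.801   94.225] yaw 0.983460082737854 z [ 0.001 -0.    -1.   ] q [-0.138  0.271  0.423  2.154 -0.163  0.745  1.375] F [-0.535  2.046 16.77 ] M [ 0.535  0.25  -0.036] w 13.532581425577396
```

Request:
apply_moves(
  moves=[255, 0, 0, -1, 0, 255, 0, 0, 0, -0.1, 255, 0, 0, 0, -0.1, 255, 0, 0, 0, -0.1, 255, 0, 0, 0, -0.1],
)

```text
clock: 23.7
ee_pos: [451.3, -169.7, 93.9]
ee_rot: [3.011, 0.896, 0.003]
contact_force: [-3.8, 3.6, 25.5]
gripper_width: 13.7
```

```bash
python3 st.py
```

```text
23.7 [ 451.342 -169.749   93.877] yaw 0.5784686044181346 z [ 0.002  0.    -1.   ] q [-0.209  0.281  0.509  2.158 -0.202  0.745  1.01 ] F [-3.847  3.616 25.55 ] M [0.756 0.925 0.001] w 13.72057204269812
```

Request:
apply_moves(
  moves=[255, 0, 0, 0, -0.1, 255, 0, 0, 0, -0.1, 255, 0, 0, 0, -0.1, 255, 0, 0, 0, -0.1, 255, 0, 0, 0, -0.1],
)

```text
clock: 24.12
ee_pos: [451.5, -169.7, 93.9]
ee_rot: [-3.139, -0.123, -0.003]
contact_force: [-3.4, 3.2, 25.2]
gripper_width: 13.3
```

Request:
apply_moves(
  moves=[255, 0, 0, 0, -0.1, 255, 0, 0, 0, -0.05, 255, 0, 0, 0, 0],
)

```text
clock: 24.37
ee_pos: [451.6, -169.7, 93.9]
ee_rot: [-3.139, 0.11, -0.003]
contact_force: [-3.4, 3.6, 27.2]
gripper_width: 13.7
```

```bash
python3 st.py
```

```text
24.3667 [ 451.555 -169.705   93.868] yaw -0.07018119636272953 z [ 0.002  0.    -1.   ] q [-0.331  0.305  0.658  2.164 -0.274  0.751  0.437] F [-3.351  3.638 27.225] M [0.67  0.874 0.007] w 13.690076215441797
```

Request:
apply_moves(
  moves=[255, 0, 0, 0, -0.04, 255, 0, 0, 0, 0],
)

```text
clock: 24.53
ee_pos: [451.6, -169.7, 93.9]
ee_rot: [-3.137, 0.171, -0.003]
contact_force: [-1.7, 3.4, 26.6]
gripper_width: 13.6
```

Request:
apply_moves(
  moves=[255, 0, 0, 0, -0.03, 255, 0, 0, 0, 0],
)

```text
clock: 24.7
ee_pos: [451.6, -169.8, 93.9]
ee_rot: [-3.134, 0.217, -0.003]
contact_force: [-2.7, 3.5, 26.8]
gripper_width: 13.7
```

```bash
python3 st.py
```

```text
24.7 [ 451.568 -169.751   93.878] yaw -0.13836484497057158 z [ 0.002  0.    -1.   ] q [-0.343  0.308  0.675  2.164 -0.282  0.752  0.378] F [-2.68   3.544 26.823] M [ 0.807  0.769 -0.011] w 13.742786554933707
```

Request:
apply_moves(
  moves=[255, 0, 0, 0, -0.03, 255, 0, 0, 0, 0],
)

```text
clock: 24.87
ee_pos: [451.6, -169.7, 93.9]
ee_rot: [-3.13, 0.263, -0.003]
contact_force: [-1.6, 3.6, 26.6]
gripper_width: 13.5
```

```bash
python3 st.py
```

```text
24.8667 [ 451.58  -169.711   93.874] yaw -0.16791654044569193 z [ 0.002  0.    -1.   ] q [-0.349  0.309  0.682  2.165 -0.286  0.752  0.352] F [-1.571  3.612 26.638] M [0.811 0.884 0.34 ] w 13.491640591506371
```

Request:
apply_moves(
  moves=[255, 0, 0, 1, 0.05, 255, 0, 0, 4, 0, 255, 0, 0, 4, 0, 255, 0, 0, 1, 0, 255, 0, 0, 0, 0],
)

```text
clock: 25.28
ee_pos: [451.4, -169.7, 103.4]
ee_rot: [3.136, -0.183, 0.003]
contact_force: [2.0, 0.5, 10.6]
gripper_width: 13.4
```

```bash
python3 st.py
```

```text
25.2833 [ 451.446 -169.712  103.44 ] yaw -0.11630093454667878 z [ 0.002 -0.    -1.   ] q [-0.352  0.289  0.68   2.158 -0.261  0.772  0.38 ] F [ 2.048  0.491 10.565] M [ 0.258 -0.576  0.039] w 13.38153990194387
```

Request:
apply_moves(
  moves=[255, 0, 0, 0.7, 0, 255, 0, 0, 0.7, 0, 255, 0, 0, 0, 0],
)

```text
clock: 25.53
ee_pos: [451.4, -169.7, 103.9]
ee_rot: [3.135, -0.182, 0.003]
contact_force: [11.8, -1.3, -15.0]
gripper_width: 13.4
```

```bash
python3 st.py
```

```text
25.5333 [ 451.352 -169.689  103.895] yaw -0.11610600116508124 z [ 0.002 -0.001 -1.   ] q [-0.353  0.288  0.681  2.157 -0.259  0.773  0.378] F [ 11.755  -1.343 -15.025] M [-0.337 -2.601  0.017] w 13.42453818851196
```

Caught (the pin now holds against upward pull). Release.

Request:
apply_moves(
  moves=[255, 0, 0, -0.8, 0, 255, 0, 0, 0, 0, 100, 0, 0, 0, 0, 100, 0, 0, 0, 0, 100, 0, 0, 0, 0],
)

```text
clock: 25.95
ee_pos: [449.9, -169.5, 103.1]
ee_rot: [-3.136, 0.183, 0.002]
contact_force: [0.1, -0.3, -0.8]
gripper_width: 30.2
```

Request:
apply_moves(
  moves=[100, 0, 0, 10, 0, 100, 0, 0, 30, 0, 100, 0, 0, 40, 0, 100, 0, 20, 30, 0, 100, 0, 40, 0, 0],
)

```text
clock: 26.37
ee_pos: [452.5, -113.3, 219.1]
ee_rot: [-3.136, 0.194, -0.012]
contact_force: [0.7, 0.7, 0.7]
gripper_width: 56.7
```

Request:
apply_moves(
  moves=[100, 0, 40, 0, 0, 100, 0, 40, 0, 0, 100, 0, 40, 0, 0, 100, 0, 40, 0, 0, 100, 0, 40, 0, 0],
)

```text
clock: 26.78
ee_pos: [450.0, 92.1, 214.3]
ee_rot: [-3.136, 0.183, -0.001]
contact_force: [1.7, -0.5, -0.7]
gripper_width: 56.9
```

```bash
python3 st.py; python3 - <<'E'
from fit import *
s=vision.camera("scene");t=vision.camera("top")
f=lambda im,x,y,w,h,k,n:cv2.resize(im[y:y+h,x:x+w],None,fx=k,fy=k,interpolation=cv2.INTER_CUBIC)
cv2.imwrite("pics/a15s.png",f(s['pixels'],290,190,80,60,10,0))
cv2.imwrite("pics/a15t.png",f(t['pixels'],320,190,80,60,10,0))
print('exp end px',(proj(t,[450.4+.1*149,-169.1+.995*149,38])-[320,190])*10+4.5)
for cam in(s,t):
  for l in('long_bar_centre','clamp_knob'):
    for x in vision.landmark_of(cam,l)[:2]: print(l,x['confidence'],at_z(cam,x['position'],26 if 'bar' in l else 112))
E
```

```text
26.7833 [449.953  92.099 214.308] yaw -0.11684594808896166 z [ 0.001  0.001 -1.   ] q [-0.814  0.046  0.494  2.083 -0.026  1.017 -0.424] F [ 1.656 -0.451 -0.664] M [-0.101  0.011 -0.002] w 56.9101805932993
exp end px [ 96.28 323.81]
clamp_knob 0.49 [ 442.2  -187.03  112.  ]
long_bar_centre 0.73 [464.18 -86.06  26.  ]
clamp_knob 0.52 [ 455.31 -165.86  112.  ]
```

View pics/a15s.png

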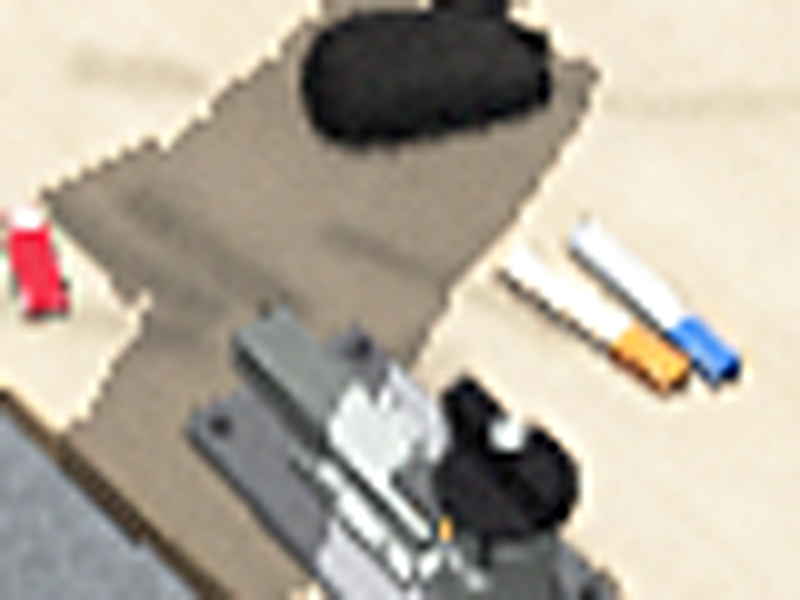

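View pics/a15t.png

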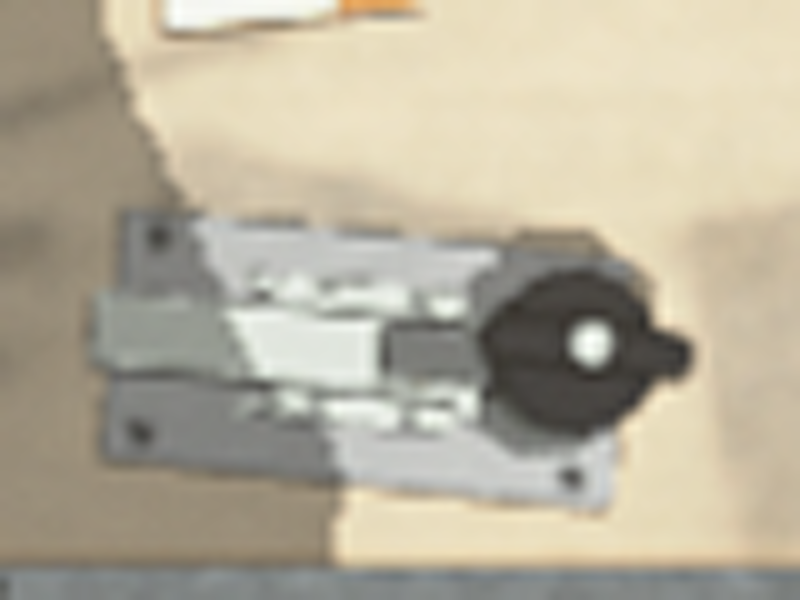

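```bash
python3 -c "
from plant import bot
print(bot.job_done())"
```

```text
the job is handed in; nothing more can be done
None
```

The long bar is clamped in the holder and I've handed the job in, at about 27 s on the robot's clock against the 67 s limit.

**What I did**
- I pressed the knob to the bottom, turned it anticlockwise to the stop and let it rise.
- I tipped the long bar over the thumb well, and it stayed up by itself.
- I gripped the raised end, laid the bar flat in the channel and pushed it up against the end stop.
- I pressed the knob again, turned it clockwise to the stop and let it catch.

**Last checks**
- **Knob:** it held against a 15 N upward pull before I let go. In both camera views the wing lies along the channel, looking as it did at the start.
- **Bar:** it lies flat under the finger. Its free end shows within about 1 mm of where a seated bar should be in the top view. The stop took about 25 N when I pushed the bar home.
- **Other things:** the data stick and the two drill tubes look unmoved in the last pictures. The short bar looked unmoved after the tipping, but I took no last picture of the tray or the far-left and far-right items.

**What was off**
- **Tipping force:** pressing the bar down peaked at about 49 N through the closed fingertips, because I went a couple of millimetres past full tilt. That is over the 40 N limit if it counts fingertips as well as the arm and gripper body.
- **Vision networks:** the last estimates were 5 to 20 mm off for the knob and about 7 mm off for the bar. I trusted the contact readings and picture measurements instead.

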